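# Open and hold the service cover of a pouch sealing machine

## Robot

A 7-joint arm with a two-finger parallel gripper is mounted at the origin on the work surface. World frame = base frame: x ahead of the robot, y to its left, z up, the work surface at z = 0. Lengths are in m, angles in rad, forces in N, time in s.
With the tool pointing down it reaches from about 0.4 to 0.9 m from the base axis. Payload 5.5 kg.
Tool frame: the origin (TCP) lies at the very end of the fingers, on their centre line; the grasp point (between the pads) lies 19 mm behind it; z points along the fingers, y is the line along which they close (so a half turn about z gives the same grasp; the last joint's range is limited). The gripper opens to 92 mm and grips with 3 to 60 N. Pads are 19 mm wide; open, the fingers measure 130 mm over their backs; the gripper's body (75 mm by 190 mm) begins 47 mm behind the grasp point.
Start: joints at [1.438, 0.501, -0.427, 1.55, 0.221, 1.138, -0.21], TCP at [0.251, -0.6, 0.194] pointing down, gripper open.
Joint ranges: [-2.88, 2.88], [-0.31, 2.03], [-1.54, 1.56], [0.2, 2.42], [-1.41, 4.55], [0.19, 2.02], [-2.57, 2.57]. Speed limits (rad/s): [2.57, 2.57, 3.14, 3.14, 3.14, 3.14, 3.14].

## Interface

Orientations are given as a rotation vector (axis times angle).
In Python, from workcell import manip gives the robot as it stands. The module is installed in compiled form; this text tells all that it offers.
- The arm moves only by the tool carry_out, never from a script. Its argument "steps" is a list of rows, each a list of 2 entries, a list of its own where there are three numbers: the shift along the tool's x, y, z in units of 0.04 m (1.0 is 0.04 m), then the turn, a rotation vector about the tool's x, y, z in units of 180 degrees (1.0 is 180 degrees). A call has 1 to 12 rows; each row shifts and turns the commanded pose from where the row before left it, along the tool's axes as they then stand; what a row does not reach is not made up. A row lasts 1/8 s, in which the tool goes at most 62.5 mm and 10.7 degrees, less where a joint would pass 70% of its speed; a pose out of reach is approached as far as the arm can. A call with a number of a shift or a turn outside -1 to 1 is refused whole. A call with a gripper value outside its range is refused whole. "hand" is the gripper's target within -1 to 1 (shut at 1, half-way at 0, fully open at -1), set as the call begins (left out, the last holds). The fingers move at their own pace and stop on an object; "newtons" is the grip in N (left out, the last holds). Time passes only in rows, so rows that do not move let the fingers close. It gives the time, the measured TCP pose, the force, the opening and the grip force at its end, in the units of the state.
- manip.read_state(): the state, without advancing time (a new reading comes with each control period).
- manip.get_image(name): name is "side" or "top" or "wrist"; returns the picture (400x640x3 uint8, red, green, blue); there is no depth.
- manip.get_calibration(name): a dict with "K" (3x3 intrinsics, pixels), "dist_coeffs" ([k1, k2, p1, p2, k3] as OpenCV has them; the pictures are not rectified), "eye" and "attitude" of the camera in the world. Camera axes: x right, y down, z forward; pixel columns grow to the right and rows downward; lengths in m; the calibration is good to about 2 mm. A picture is of the moment at which its call begins: read the wrist's pose just before it. get_calibration takes no time and is no camera call; for the wrist camera it gives the pose at the moment of the call.
- manip.close_job(): hands the job in; it is judged then, once.
Trained networks look in the newest picture that a camera, given by its name, has taken for a name from the list of things; names that differ only in an ending like _2 or _b are one class to them, and where a whole thing is asked for, a point or a joint stands for the part that bears it (a point fixed in the world has none). Each returns a list of dicts, best first, with "score" (0 to 1); they miss things now and then, are a little off and sometimes report something else, mostly with a low value. They report only what shows in the picture. A call takes as long as a camera call. They do not tell look-alikes from the thing itself.
- manip.outline_of(camera, name): "mask" (400x640 bool, what is visible of it) and "location" ([column, row] in pixels, amid what is visible of it).
The state is a dict: "clock": time; "q": joint angles; "joint_vel": joint speeds; "tau": joint torques, N m; "position": TCP position; "tool_rot": TCP orientation; "ft_force": force on the tool from outside, world axes, zero at the start; "ft_torque": the same for the moment, N m; "grip_width": finger opening in m; "grasp_force": force on a finger pad.
Only numpy, scipy, OpenCV 4.12 (cv2) and the standard library are available. Lean on these libraries where they do the work, as an engineer would, in place of code of your own. Each camera call takes 0.05 s, during which the arm holds its last target. There are 200 camera calls.

## Task

Take the orange screw driver from its stand, use it to turn the slotted screw on the sealing machine's cover anticlockwise as far as it goes, and put the driver back in its stand. Then lift the cover by its black bar handle to 60 degrees open and finish while still holding it there by the handle, quite still, so that the rollers can be inspected; the program ends holding it. Leave everything else on the table where it is.

Things in the scene. Friction and masses are not known exactly. Their poses are not given: they have to be found in the camera images.
- driver_grip (a point): centre of the orange grip of the screw driver. The driver stands upright in its stand with the grip on top: grip 36 (its x) x 24 (its y) x 50 mm (its z, up), pinched across the 24 mm; under the grip a black collar 38 mm across and 5 mm thick (30 to 25 mm below this point), then a shank 8 mm thick, then a flat blade 18 mm wide (along x), 3 mm thick (along y), ending 80 mm below this point. Whole length 105 mm, about 120 g
- driver_tip (a point): middle of the lower edge of the driver's blade; same axes as driver_grip (x along the 18 mm width of the blade, z up towards the grip)
- stand_mouth (a point): centre of the mouth of the driver's stand, a fixed grey block 70 x 70 mm, 60 mm high; round upright hole 26 mm across and 57 mm deep from the top. The driver hangs in it by its collar, which rests on the block's top (grip centre then 30 mm above this point). It may stand on either side of the machine
- sealer: fixed pouch sealing machine; origin at its underside, x to its back, y to its left, z up. Housing from x -70 to 151 mm and y -180 to 130 mm, 110 mm high (its back strip, beyond x 106 mm, 132 mm high). Its service cover is on top
- cover (a joint): opening angle of the service cover, an aluminium plate 176 x 220 x 6 mm of about 0.6 kg hinged along its back edge: 0 closed and level, grows as its front edge is lifted, stop at 1.45 rad. No spring and no stay: it falls shut if let go. It cannot open until the screw is turned to its stop
- cover_handle (a point): middle of the cover's handle: a round black bar 10 mm thick running 120 mm along the machine's y, 45 mm in front of the cover's front edge and 50 mm in front of the housing (free space on both sides and below), in the plane of the cover, 220 mm from the hinge line; turns with the cover (own y along the bar)
- sealer_hinge (a point): middle of the cover's hinge line, fixed on the machine; axes as the machine's, the line runs along y
- screw (a joint): turn of the captive quarter-turn screw in the cover: 0 locked, grows anticlockwise seen from above, stop at 1.40 rad (unlocked); stays where it is left, takes about 0.06 N m. A tongue below the cover lets it open only beyond about 1.15 rad
- screw_slot (a point): middle of the floor of the screw's slot, on the screw's axis; x runs along the slot and turns with the screw, z up. Brass head 29 mm across near the cover's front edge; the slot is 6 mm wide, 6 mm deep and open at both ends, its floor 6 mm above the cover's top face
- pot_large: bystander, to be left alone: large shallow steel bowl, 90 mm across, 50 mm high; origin at its underside centre
- pot_small: bystander, to be left alone: small steel bowl, 60 mm across, 30 mm high; origin at its underside centre
- bottle: bystander, to be left alone: blue bottle, 60 mm across, 140 mm high; origin at its underside centre
- carton: bystander, to be left alone: brown carton 80 x 120 x 60 mm; origin at its underside centre
- reel: bystander, to be left alone: upright white roll, 110 mm across, 90 mm high; origin at its underside centre
- cup: bystander, to be left alone: white cup, 76 mm across, 85 mm high; origin at its underside centre
Not all that is in view belongs to the job. What is shaped like the part that bears stand_mouth but blue is not meant.

How it is judged:
On the way, in this order (a step that is already met when the one before it is completed fails the run):
1. the screw is turned to its stop with the driver's blade in its slot (value of joint screw above 1.25 rad and horizontal distance between driver_tip and screw_slot below 0.009 m and z of driver_tip in the frame of screw_slot below 0.005 m), for 0.1 s.
2. the driver hangs upright in its stand again, let go, the cover still down (horizontal distance between driver_grip and stand_mouth below 0.01 m and z of driver_grip in the frame of stand_mouth between 0.024 and 0.036 m and angle between driver_grip's own z axis and vertical below 0.12 rad and contact force between the fingers and driver below 0.05 N and value of joint cover below 0.1 rad), for 0.2 s.
At the end, for the whole second after the job is handed in: The cover is held open by the fingers on its handle at 60 degrees, give or take 5, and still; the screw is still unlocked and the driver hangs upright in its stand (within 10 mm of its middle, collar on the block), untouched (value of joint cover between 0.96 and 1.134 rad and velocity of joint cover between -0.05 and 0.05 rad/s and contact force between the fingers and cover above 0.5 N and contact force between each of cover, the fingers and driver below 0.05 N and distance between cover_handle and the grasp point below 0.035 m and value of joint screw above 1.2 rad and horizontal distance between driver_grip and stand_mouth below 0.01 m and z of driver_grip in the frame of stand_mouth between 0.024 and 0.036 m and angle between driver_grip's own z axis and vertical below 0.12 rad); the arm keeps its last pose, push and grip.
It fails at once if a bystander (bowls, bottle, carton, roll, cup) is moved by more than 30 mm (distance of any of pot_large, pot_small, bottle, carton, reel, cup from where it was at the start of the episode above 0.03 m).
It also fails if it takes over 69 s, if anything falls off the work surface, if the arm or the gripper's body presses on something with over 40 N, if the wrist force passes 120 N, or if a joint passes its speed limit or range.

## Working session

There is one attempt and no reset: what is moved stays moved. The work goes in short steps, Python scripts to look and compute and a tool call to move; the robot and the scene stay as the last step left them, time stands still between calls to the robot, and variables do not carry over. Pictures are saved under pics/ and viewed, at most 10 in all, crops included, and the job is handed in when it is done.

Besides the shell and the picture viewer there is one more tool, called by a JSON object that holds its "op" and its "data", one argument or row to a line. carry_out: Moves the arm, as the interface text tells. Its arguments: {"type":"object","properties":{"steps":{"type":"array","items":{"type":"array"}},"hand":{"type":"number"},"newtons":{"type":"number"}},"required":["steps"]}

```bash
mkdir -p pics; cat > h.py <<'E'
import numpy as np, cv2
from scipy.spatial.transform import Rotation as R
from workcell import manip
def cal(c):
    d=manip.get_calibration(c); A=np.array(d["attitude"],float)
    M=A if A.shape==(3,3) else R.from_rotvec(A).as_matrix()
    return np.array(d["K"],float),np.array(d["dist_coeffs"],float),np.array(d["eye"],float),M
def ray(c,px,cl=None):
    K,D,e,M=cl or cal(c)
    p=cv2.undistortPoints(np.array(px,float).reshape(-1,1,2),K,D).reshape(-1,2)
    return e,(M@np.c_[p,np.ones(len(p))].T).T
def atz(c,px,z,cl=None):
    e,d=ray(c,px,cl); return e+d*((z-e[2])/d[:,2])[:,None]
def proj(c,P,cl=None):
    K,D,e,M=cl or cal(c)
    q,_=cv2.projectPoints(np.array(P,float).reshape(-1,1,3),cv2.Rodrigues(M.T)[0],-M.T@e,K,D); return q.reshape(-1,2)
def snap(c,fn=None):
    im=manip.get_image(c)
    if fn: cv2.imwrite('pics/'+fn,im[:,:,::-1])
    return im
E
python3 - <<'E'
from h import *
for c in("top","side"):
    snap(c,c+"0.png"); print(c,manip.get_calibration(c))
    for n in("driver_grip","stand_mouth","sealer","cover","cover_handle","screw","screw_slot","sealer_hinge"):
        try:
            for o in manip.outline_of(c,n)[:3]: print(n,round(o["score"],2),o["location"],o["mask"].sum())
        except Exception as e: print(n,e)
a=cv2.imread('pics/top0.png');b=cv2.imread('pics/side0.png')
print(manip.read_state())
E
```

```text
top {'K': array([[491.08053528,   0.        , 319.56441811],
       [  0.        , 491.08053528, 196.84871986],
       [  0.        ,   0.        ,   1.        ]]), 'dist_coeffs': array([-0.09957676,  0.        ,  0.        ,  0.        ,  0.        ]), 'eye': array([ 0.25460468, -0.00941061,  1.84155496]), 'attitude': array([-2.15509947,  2.11025779, -0.14765922])}
driver_grip 0.68 [232.0, 209.8] 114
stand_mouth 0.98 [248.9, 251.1] 419
stand_mouth 0.88 [214.9, 249.1] 462
stand_mouth 0.72 [266.9, 218.1] 465
sealer 0.65 [328.0, 168.5] 5662
cover 0.95 [328.0, 175.6] 3200
cover 0.4 [236.8, 216.4] 308
cover_handle 0.81 [327.8, 173.0] 3066
screw 0.59 [328.4, 181.6] 74
screw 0.4 [329.5, 169.4] 5685
screw_slot 0.49 [226.6, 213.0] 86
screw_slot 0.48 [329.3, 185.2] 40
sealer_hinge 0.81 [335.6, 167.2] 5752
side {'K': array([[423.26807681,   0.        , 324.23440872],
       [  0.        , 423.26807681, 191.14835638],
       [  0.        ,   0.        ,   1.        ]]), 'dist_coeffs': array([-0.05174137,  0.        ,  0.        ,  0.        ,  0.        ]), 'eye': array([0.38340266, 1.19635105,
[... 406 characters left out ...]
rray([ 1.43819727,  0.50089479, -0.42700318,  1.55040024,  0.22078556,
        1.13830007, -0.2103115 ]), 'joint_vel': array([ 9.17562196e-04,  2.03814347e-05, -4.51853715e-04,  2.37496206e-03,
       -5.52687022e-04,  2.26008690e-04, -1.57837679e-03]), 'tau': array([ 8.74932834e-05, -5.66419530e+01, -5.80986813e+00, -2.79501200e+01,
       -6.65359315e-02,  2.06844468e-02,  4.05265189e-05]), 'position': array([ 0.25064665, -0.59973007,  0.19393211]), 'tool_rot': array([3.08026124e+00, 6.17689814e-01, 8.07198904e-05]), 'ft_force': array([-0.27100675,  0.21430471, -0.2634603 ]), 'ft_torque': array([-0.00703772,  0.02044629, -0.01367033]), 'grasp_force': 0.0, 'grip_width': 0.09178358761085557}
```

```bash
python3 - <<'E'
import cv2
a=cv2.imread('pics/top0.png')[120:300,180:420];cv2.imwrite('pics/tc.png',cv2.resize(a,None,fx=3.3,fy=3.3,interpolation=cv2.INTER_CUBIC))
a=cv2.imread('pics/side0.png')[130:310,220:460];cv2.imwrite('pics/sc.png',cv2.resize(a,None,fx=3.3,fy=3.3,interpolation=cv2.INTER_CUBIC))
E
```

```text
(no output)
```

View pics/tc.png

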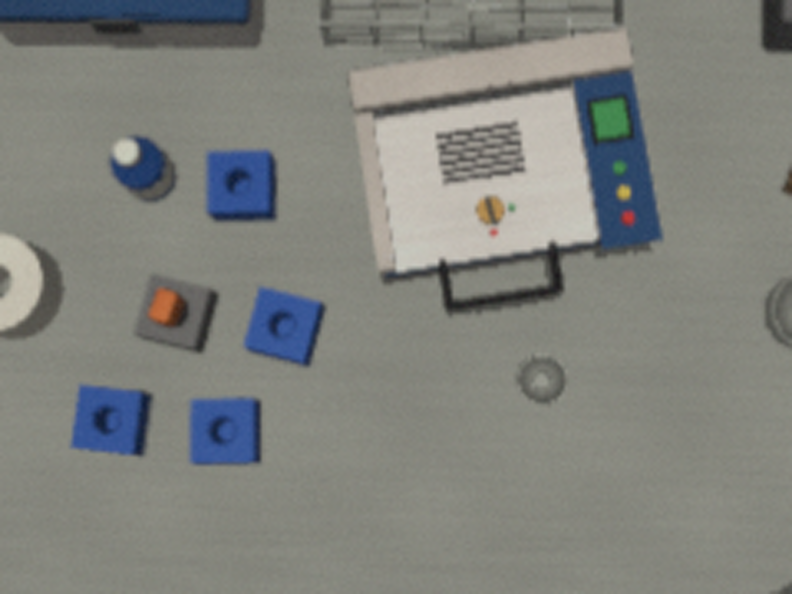

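View pics/sc.png

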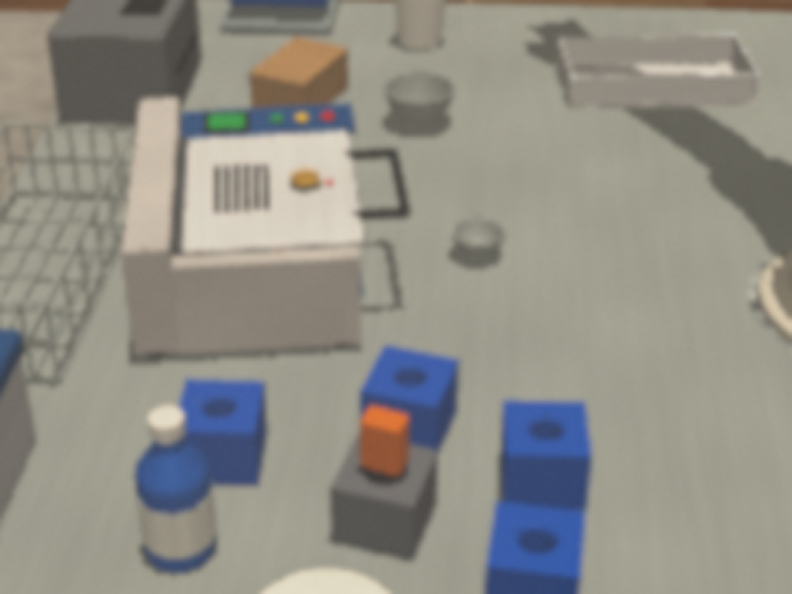

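The top crop shows the grey stand with the orange grip at full-frame pixel ≈(230,213). The screw is at ≈(328.5,183.6), and the handle bar runs ≈(316,213)–(350,208). The blue blocks are decoys. The side view agrees: driver on the machine's left, handle in front, small bowl just in front of the handle.

```bash
python3 - <<'E'
from h import *
tp=lambda x,y:(180+x/3.3,120+y/3.3); sp=lambda x,y:(220+x/3.3,130+y/3.3)
P=lambda a:np.round(a,4).tolist()
def tri(a,b):
    e1,d1=ray("top",[a]);e2,d2=ray("side",[b]);d1=d1[0];d2=d2[0]
    s=np.linalg.lstsq(np.c_[d1,-d2],e2-e1,rcond=None)[0]; p,q=e1+s[0]*d1,e2+s[1]*d2; return P((p+q)/2),round(np.linalg.norm(p-q),4)
print("screw",tri(tp(490,210),sp(305,179)))
print("handle L/R corner",tri(tp(450,308),sp(405,213)),tri(tp(558,290),sp(398,152)))
print("grip top c",tri(tp(167,303),sp(386,418)))
print("grip top z.115",P(atz("top",[tp(167,303)],.115)))
print("stand corners z.06",P(atz("top",[tp(155,275),tp(217,291),tp(202,350),tp(136,334)],.06)))
print("cover/screw z",P(atz("top",[tp(490,210)],.122)),"handle",P(atz("top",[tp(450,308),tp(558,290)],.113)))
print("housing back",P(atz("top",[tp(351,72),tp(629,30)],.132)), "small bowl",P(atz("top",[tp(543,378)],.02)))
s=manip.read_state();T=R.from_rotvec(s["tool_rot"]).as_matrix();print(P(T))
K,D,e,M=cal("wrist");print("cam in tool",P(T.T@(e-s["position"])),P(T.T@M),P(K))
E
```

```text
screw ([0.5703, -0.0078, 0.1202], np.float64(0.0031))
handle L/R corner ([0.4653, 0.0332, 0.1098], np.float64(0.0011)) ([0.4837, -0.0825, 0.1134], np.float64(0.0069))
grip top c ([0.4615, 0.3402, 0.1082], np.float64(0.007))
grip top z.115 [[0.4642, 0.3389, 0.115]]
stand corners z.06 [[0.5021, 0.3651, 0.06], [0.4855, 0.2945, 0.06], [0.4192, 0.3083, 0.06], [0.4354, 0.3831, 0.06]]
cover/screw z [[0.5716, -0.0077, 0.122]] handle [[0.4654, 0.0331, 0.113], [0.4872, -0.0825, 0.113]]
housing back [[0.7198, 0.1466, 0.132], [0.7728, -0.1558, 0.132]] small bowl [[0.3996, -0.071, 0.02]]
[[0.9227, 0.3856, 0.0001], [0.3856, -0.9227, 0.0], [0.0, 0.0, -1.0]]
cam in tool [0.0741, 0.0009, -0.1914] [[0.0004, -0.9606, -0.2779], [1.0, 0.0003, 0.0004], [-0.0003, -0.2779, 0.9606]] [[325.8286, 0.0, 318.7092], [0.0, 325.8286, 202.1198], [0.0, 0.0, 1.0]]
```

{"op": "carry_out", "data": {
  "steps": [
    [[0,0,-1],[0,0,0]],
    [[0.5,-0.5,-1],[0,0,0]],
    [[1,-1,-0.5],[0,0,0]],
    [[1,-1,-0.5],[0,0,0]],
    [[1,-1,-0.5],[0,0,0]],
    [[1,-1,0],[0,0,0]],
    [[1,-1,0],[0,0,0]],
    [[1,-1,0],[0,0,0]],
    [[1,-1,0],[0,0,0]],
    [[1,-1,0],[0,0,0]],
    [[1,-1,0],[0,0,0]],
    [[1,-0.8,0],[0,0,0]]
  ],
  "hand": -1
}}

```text
clock: 2.4
position: [0.4797, -0.0556, 0.3345]
tool_rot: [3.078, 0.618, 0.001]
ft_force: [0.4, -0.4, -0.6]
grip_width: 0.0919
grasp_force: 0.0
```

{"op": "carry_out", "data": {
  "steps": [
    [[0.5,0,0],[0,0,0]],
    [[0,0,0],[0,0,0]],
    [[0,0,0],[0,0,0]]
  ]
}}

```text
clock: 2.78
position: [0.4971, -0.0506, 0.3337]
tool_rot: [3.08, 0.616, -0.001]
ft_force: [-1.0, -0.1, 0.1]
grip_width: 0.0917
grasp_force: 0.0
```

```bash
python3 - <<'E'
from h import *
s=manip.read_state();print(s["clock"],s["q"].round(2),s["position"].round(4),s["tool_rot"].round(3))
c=cal("wrist"); im=snap("wrist","w1.png")
for n in("screw_slot","screw","cover_handle","cover"):
    for o in manip.outline_of("wrist",n)[:2]: print(n,round(o["score"],2),o["location"],o["mask"].sum())
print(proj("wrist",[[.5716,-.0077,.122],[.4654,.0331,.113],[.4872,-.0825,.113]],c))
E
```

```text
2.775 [ 0.85  0.16 -0.9   1.72  0.13  1.33 -1.24] [ 0.4971 -0.0506  0.3337] [ 3.08e+00  6.16e-01 -1.00e-03]
screw_slot 0.81 [308.9, 99.1] 503
screw 0.63 [305.7, 97.7] 497
screw 0.25 [343.9, 73.6] 40113
cover_handle 0.85 [317.7, 73.4] 27965
cover 0.89 [317.1, 71.7] 28014
[[308.63857916  98.60464133]
 [248.01824331 165.96172763]
 [337.64965919 184.4980298 ]]
```

View pics/w1.png

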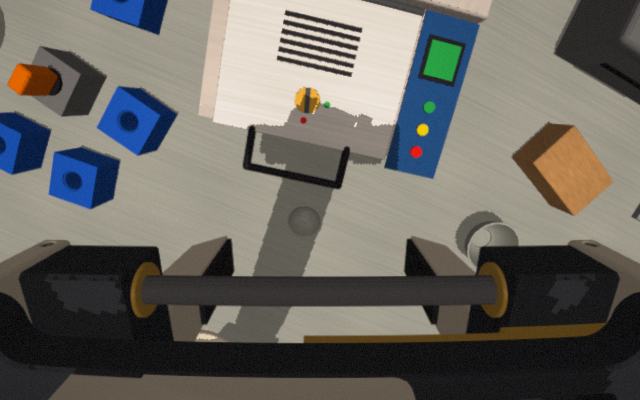

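The wrist view confirms the estimates: screw at (308,100), handle bar from (248,166) to (338,184), grey stand and orange grip at the upper left. Next I go over the driver.

{"op": "carry_out", "data": {
  "steps": [
    [[0.3,-1,0],[0,0,0]],
    [[0.3,-1,0],[0,0,0]],
    [[0.3,-1,0],[0,0,0]],
    [[0.3,-1,0],[0,0,0]],
    [[0.3,-1,0],[0,0,0]],
    [[0.3,-1,0],[0,0,0]],
    [[0.3,-1,0],[0,0,0]],
    [[0.3,-1,0],[0,0,0]],
    [[0.3,-1,0],[0,0,0.05]],
    [[0,0,0],[0,0,0.05]],
    [[0,0,0],[0,0,0.05]],
    [[-0.75,0,0],[0,0,0.05]]
  ]
}}

```text
clock: 4.53
position: [0.4425, 0.3231, 0.3256]
tool_rot: [3.113, -0.246, -0.013]
ft_force: [-0.3, 0.6, -1.4]
grip_width: 0.0919
grasp_force: 0.0
```

{"op": "carry_out", "data": {
  "steps": [
    [[0,0,0],[0,0,0]],
    [[0,0,0],[0,0,0]]
  ]
}}

```text
clock: 4.78
position: [0.4409, 0.3258, 0.3272]
tool_rot: [3.114, -0.229, -0.006]
ft_force: [-0.3, -0.3, 0.5]
grip_width: 0.0922
grasp_force: 0.0
```

```bash
cat > m.py <<'E'
from h import *
def quad(mask):
    c,_=cv2.findContours(mask.astype(np.uint8),cv2.RETR_EXTERNAL,cv2.CHAIN_APPROX_NONE)
    return max(c,key=cv2.contourArea)
E
python3 - <<'E'
from m import *
s=manip.read_state();T=R.from_rotvec(s["tool_rot"]).as_matrix();print(s["clock"],s["q"].round(2),s["position"].round(4),np.degrees(np.arctan2(T[1,0],T[0,0])))
K=cal("wrist"); im=snap("wrist","w2.png")
for n in("driver_grip","stand_mouth"):
    for o in manip.outline_of("wrist",n)[:2]: print(n,round(o["score"],2),o["location"],o["mask"].sum())
hsv=cv2.cvtColor(im,cv2.COLOR_RGB2HSV)
m=(hsv[...,0]<18)&(hsv[...,1]>150)&(hsv[...,2]>90); m[240:]=0
c=quad(m); x,y,w,h=cv2.boundingRect(c); print(x,y,w,h,cv2.contourArea(c))
cr=im[max(0,y-70):y+h+70,max(0,x-90):x+w+90];print(max(0,x-90),max(0,y-70))
cv2.imwrite("pics/w2c.png",cv2.resize(cr,None,fx=3,fy=3,interpolation=cv2.INTER_CUBIC)[:600,:800,::-1])
# slot in earlier picture
E
```

```text
4.775 [-0.13  0.25 -0.68  1.61  0.17  1.35 -2.56] [0.4409 0.3258 0.3272] -8.42520587229315
driver_grip 0.76 [297.0, 153.5] 711
stand_mouth 0.88 [297.6, 135.6] 1824
stand_mouth 0.87 [331.6, 32.8] 3401
286 139 22 33 538.0
196 69
```

View pics/w2c.png

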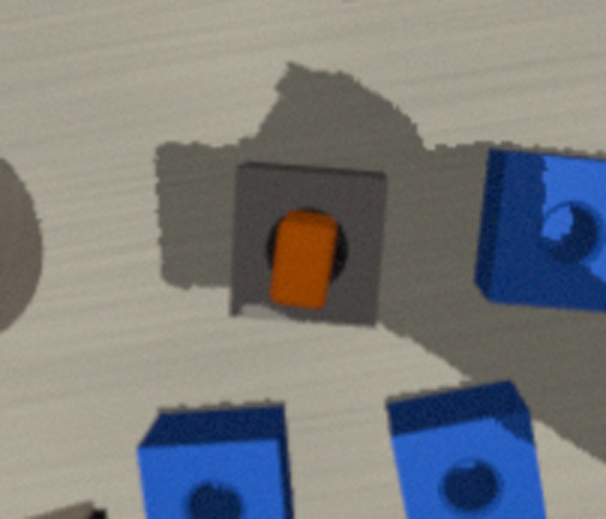

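The crop shows the orange grip at wrist pixel ≈(297,155), centred in the grey stand. Joint 7 is at its limit, so I'll use the half-turn grasp. I fit the grip pose and the slot angle next.

```bash
cat >> m.py <<'E'
from scipy.optimize import minimize
def box(x,y,yaw,z0,z1,lx,ly):
    c,s=np.cos(yaw),np.sin(yaw)
    return [[x+c*a-s*b,y+s*a+c*b,z] for z in(z0,z1) for a in(-lx/2,lx/2) for b in(-ly/2,ly/2)]
def fitbox(cam,K,m,x0,z0,z1,lx,ly,yaws):
    m=m.astype(np.uint8)
    def f(p):
        h=cv2.convexHull(proj(cam,box(p[0],p[1],p[2],z0,z1,lx,ly),K).astype(np.float32))
        r=np.zeros(m.shape,np.uint8); cv2.fillConvexPoly(r,np.round(h*16).astype(np.int32),1,shift=4)
        return 1-(r&m).sum()/(r|m).sum()
    best=min((minimize(f,[*x0,np.radians(w)],method="Nelder-Mead",options=dict(initial_simplex=[[x0[0]+a,x0[1]+b,np.radians(w+d)] for a,b,d in((0,0,0),(.006,0,0),(0,.006,0),(0,0,10))])) for w in yaws),key=lambda r:r.fun)
    return best.x[0],best.x[1],np.degrees(best.x[2]),1-best.fun
def orange(im,rmax=240):
    hsv=cv2.cvtColor(im,cv2.COLOR_RGB2HSV)
    m=((hsv[...,0]<18)&(hsv[...,1]>150)&(hsv[...,2]>60)).astype(np.uint8); m[rmax:]=0
    _,l,st,_=cv2.connectedComponentsWithStats(m); return l==1+np.argmax(st[1:,4])
E
python3 - <<'E'
from m import *
K=cal("wrist"); im=snap("wrist")
print("grip",fitbox("wrist",K,orange(im),(.46,.338),.065,.115,.036,.024,range(-50,130,20)))
# slot, from w1: camera pose rebuilt from the tool pose then
T=R.from_rotvec([3.08,.616,-.001]).as_matrix();p=np.array([.4971,-.0506,.3337])
C=np.array([[.0004,-.9606,-.2779],[1,.0003,.0004],[-.0003,-.2779,.9606]])
K1=(K[0],K[1],p+T@np.array([.0741,.0009,-.1914]),T@C)
im=cv2.imread('pics/w1.png')[:,:,::-1]; sub=im[80:120,288:328].astype(int)
hsv=cv2.cvtColor(im,cv2.COLOR_RGB2HSV)[80:120,288:328]
br=((hsv[...,0]>12)&(hsv[...,0]<28)&(hsv[...,1]>140)&(hsv[...,2]>110)).astype(np.uint8)
for r in br: print(''.join('.#'[v] for v in r))
E
```

```text
grip (np.float64(0.4600846758894588), np.float64(0.3451581682976408), np.float64(-16.552583397182012), np.float64(0.8960468521229868))
........................................
........................................
........................................
........................................
........................................
........................................
........................................
........................................
...............###......................
............#.####.....###..............
...........#######....#####.............
...........#######....#######...........
...........#######....#######...........
.........#########....#######...........
........##########....#######...........
........#########.....#########.........
........#########.....##########........
........#########.....##########........
........#########.....##########........
........#########.....##########........
.......##########.....#########.........
.......#########......#########.........
.......#########......#########.........
.......#########......#########.........
.......#########......#########.........
.........#######......#########.........
..........######......#########.........
..........######......#######...........
..........######.....#######............
..........######.....#######............
.............###.....#######............
.............###.....####...............
.....................###................
........................................
........................................
........................................
........................................
........................................
........................................
........................................
```

{"op": "carry_out", "data": {
  "steps": [
    [[0,0,0],[0,0,-0.058]],
    [[0,0,0],[0,0,-0.058]],
    [[0,0,0],[0,0,-0.058]],
    [[0,0,0],[0,0,-0.058]],
    [[0,0,0],[0,0,-0.058]],
    [[0,0,0],[0,0,-0.058]],
    [[0,0,0],[0,0,-0.058]],
    [[0,0,0],[0,0,-0.058]],
    [[0,0,0],[0,0,-0.058]],
    [[0,0,0],[0,0,-0.058]],
    [[0,0,0],[0,0,-0.058]],
    [[0,0,0],[0,0,-0.058]]
  ]
}}

```text
clock: 6.48
position: [0.442, 0.3241, 0.3268]
tool_rot: [1.641, 2.674, -0.03]
ft_force: [-0.5, -0.2, -0.0]
grip_width: 0.0918
grasp_force: 0.0
```

{"op": "carry_out", "data": {
  "steps": [
    [[0,0,0],[0,0,-0.052]],
    [[0,0,0],[0,0,-0.052]],
    [[0,0,0],[0,0,-0.052]],
    [[0,0,0],[0,0,-0.052]],
    [[0,0,0],[0,0,-0.052]],
    [[-0.4,0.25,0.75],[0,0,0]],
    [[-0.4,0.25,0.75],[0,0,0]],
    [[0,0,0.75],[0,0,0]],
    [[0,0,0],[0,0,0]],
    [[0,0,0],[0,0,0]]
  ]
}}

```text
clock: 7.72
position: [0.4776, 0.3333, 0.2375]
tool_rot: [-0.453, -3.105, 0.029]
ft_force: [0.0, -0.4, -0.4]
grip_width: 0.0915
grasp_force: 0.0
```

```bash
python3 - <<'E'
from m import *
s=manip.read_state();T=R.from_rotvec(s["tool_rot"]).as_matrix();print(s["clock"],s["q"].round(2),s["position"].round(4),np.degrees(np.arctan2(T[1,0],T[0,0])),T[:,2].round(3))
K=cal("wrist"); im=snap("wrist","w3.png"); m=orange(im,250)
g=fitbox("wrist",K,m,(.46,.341),.065,.115,.036,.024,(-40,-16,10)); print("grip",g)
for n in("stand_mouth","driver_grip"):
  for o in manip.outline_of("wrist",n)[:2]: print(n,round(o["score"],2),o["location"],o["mask"].sum())
v=im.copy()
for P in (box(*g[:2],np.radians(g[2]),.065,.115,.036,.024),box(.4605,.3378,np.radians(-13.2),.0,.06,.07,.07)):
    for a in proj("wrist",P,K): cv2.circle(v,tuple(int(t) for t in a),2,(0,255,0),-1)
cv2.imwrite("pics/w3c.png",v[:,:,::-1])
E
```

```text
7.725 [ 0.15  0.56 -1.15  1.65  0.54  1.3   0.18] [0.4776 0.3333 0.2375] 163.4066142552431 [-0.006 -0.018 -1.   ]
grip (np.float64(0.4587256353554777), np.float64(0.34578952113743644), np.float64(-16.74012913912915), np.float64(0.9192488262910798))
stand_mouth 0.95 [308.5, 259.3] 2128
stand_mouth 0.81 [355.5, 31.9] 4762
driver_grip 0.93 [330.1, 159.5] 1107
```

View pics/w3c.png

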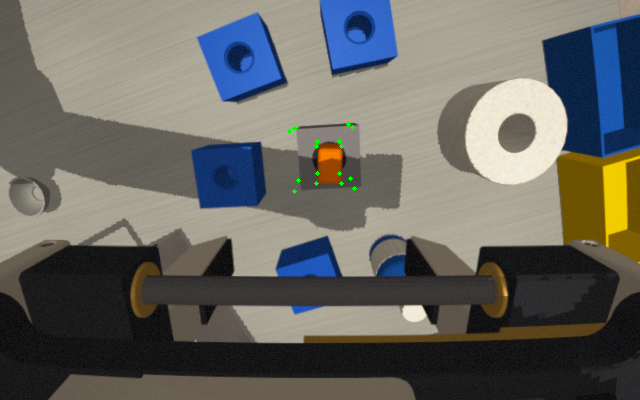

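The overlay fits the orange grip at ≈(330,160). The stand matches too if moved about 6 mm to +y, in agreement with the grip fit, so I align above it and go down.

{"op": "carry_out", "data": {
  "steps": [
    [[0.52,0.16,0.5],[-0.006,0,0]],
    [[0,0,0.8],[0,0,0]],
    [[0,0,0.8],[0,0,0]],
    [[0,0,0],[0,0,0]],
    [[0,0,0],[0,0,0]]
  ],
  "hand": -0.2
}}

```text
clock: 8.5
position: [0.4593, 0.3456, 0.1537]
tool_rot: [0.452, 3.109, -0.0]
ft_force: [0.3, 0.0, 0.3]
grip_width: 0.0555
grasp_force: 0.0
```

```bash
cat > st.py <<'E'
from m import *
def st():
    s=manip.read_state();T=R.from_rotvec(s["tool_rot"]).as_matrix();print(round(s["clock"],2),s["q"].round(2),s["position"].round(4),"yaw",np.degrees(np.arctan2(T[1,0],T[0,0])).round(2),"z",T[:,2].round(4),"F",s["ft_force"].round(1),"w",round(s["grip_width"],4),round(s["grasp_force"],1));return s,T
E
python3 - <<'E'
from st import *
s,T=st()
d=T.T@(np.array([.4594,.3455,.073])-s["position"]);print(d/.04)
E
```

```text
8.5 [ 0.1   0.62 -1.09  1.77  0.61  1.13  0.09] [0.4593 0.3456 0.1537] yaw 163.46 z [ 1.e-04 -1.e-04 -1.e+00] F [0.3 0.  0.3] w 0.0555 0.0
[-0.00388484 -0.00244034  2.01860742]
```

{"op": "carry_out", "data": {
  "steps": [
    [[0,0,0.7],[0,0,0]],
    [[0,0,0.7],[0,0,0]],
    [[0,0,0.6],[0,0,0]],
    [[0,0,0],[0,0,0]]
  ]
}}

```text
clock: 9.0
position: [0.4581, 0.344, 0.0713]
tool_rot: [-0.452, -3.106, 0.005]
ft_force: [0.1, -0.3, 0.4]
grip_width: 0.0551
grasp_force: 0.0
```

{"op": "carry_out", "data": {
  "steps": [
    [[0,0,0],[0,0,0]],
    [[0,0,0],[0,0,0]],
    [[0,0,0],[0,0,0]],
    [[0,0,0],[0,0,0]],
    [[0,0,0],[0,0,0]]
  ],
  "hand": 1,
  "newtons": 40
}}

```text
clock: 9.62
position: [0.4589, 0.3449, 0.0725]
tool_rot: [-0.452, -3.108, 0.002]
ft_force: [0.4, -0.4, 3.0]
grip_width: 0.0235
grasp_force: 39.9
```

```bash
python3 - <<'E'
from st import *
st()
E
```

```text
9.62 [ 0.04  0.72 -1.    1.83  0.71  1.01  0.02] [0.4589 0.3449 0.0725] yaw 163.45 z [-7.e-04 -1.e-03 -1.e+00] F [ 0.4 -0.4  3. ] w 0.0235 39.9
```

{"op": "carry_out", "data": {
  "steps": [
    [[0,0,-0.8],[0,0,0]],
    [[0,0,-1],[0,0,0]],
    [[0,0,-1],[0,0,0]],
    [[-0.2,-0.4,-1],[0,0,0]],
    [[-0.5,-0.9,-0.4],[0,0,0]],
    [[-0.5,-0.9,0],[0,0,0]],
    [[-0.5,-0.9,0],[0,0,0]],
    [[-0.5,-0.9,0],[0,0,0]],
    [[-0.5,-0.9,0],[0,0,0]],
    [[-0.5,-0.9,0],[0,0,0]],
    [[-0.5,-0.9,0],[0,0,0]],
    [[-0.5,-0.9,0],[0,0,0]]
  ]
}}

```text
clock: 11.12
position: [0.5329, 0.0039, 0.2401]
tool_rot: [-0.452, -3.107, 0.004]
ft_force: [1.4, -0.0, -1.0]
grip_width: 0.0233
grasp_force: 39.9
```

{"op": "carry_out", "data": {
  "steps": [
    [[-0.2,-0.7,0],[0,0,0.057]],
    [[0,0,0],[0,0,0.057]],
    [[0,0,0],[0,0,0.057]],
    [[0,0,0],[0,0,0.057]],
    [[0,0,0],[0,0,0.057]],
    [[0,0,0],[0,0,0.057]],
    [[0,0,0],[0,0,0.057]],
    [[0,0,0],[0,0,0.057]],
    [[0,0,0],[0,0,0.057]],
    [[0,0,0],[0,0,0.057]],
    [[0,0,0],[0,0,0.057]],
    [[0,0,0],[0,0,0.057]]
  ]
}}

```text
clock: 12.62
position: [0.5322, -0.0235, 0.24]
tool_rot: [2.952, 1.074, -0.005]
ft_force: [-1.0, -0.2, -0.5]
grip_width: 0.0235
grasp_force: 39.9
```

{"op": "carry_out", "data": {
  "steps": [
    [[0,0,0],[0,0,0.057]],
    [[0,0,0],[0,0,0.055]],
    [[0,0,0],[0,0,0]],
    [[0,0,0],[0,0,0]]
  ]
}}

```text
clock: 13.12
position: [0.5326, -0.0235, 0.2403]
tool_rot: [3.091, 0.555, -0.004]
ft_force: [0.4, -0.4, -1.6]
grip_width: 0.0236
grasp_force: 39.9
```

```bash
python3 - <<'E'
from st import *
s,T=st(); K=cal("wrist"); im=snap("wrist","w4.png")
o=manip.outline_of("wrist","screw_slot")
for a in o[:2]: print(a["score"],a["location"],a["mask"].sum())
x,y=[int(v) for v in o[0]["location"]]
print(proj("wrist",[[.5716,-.0077,.122]],K))
cr=im[max(0,y-90):y+110,max(0,x-130):x+130]; print(max(0,x-130),max(0,y-90))
cv2.imwrite("pics/w4c.png",cv2.resize(cr,None,fx=3,fy=3,interpolation=cv2.INTER_CUBIC)[:,:,::-1])
E
```

```text
13.12 [ 0.59  0.29 -0.72  1.78  0.21  1.15 -1.41] [ 0.5326 -0.0235  0.2403] yaw 20.38 z [-0.0021 -0.0016 -1.    ] F [ 0.4 -0.4 -1.6] w 0.0236 39.9
0.96 [316.5, 146.1] 825
0.66 [322.0, 98.5] 45767
[[316.20701031 143.2652182 ]]
186 56
```

View pics/w4c.png

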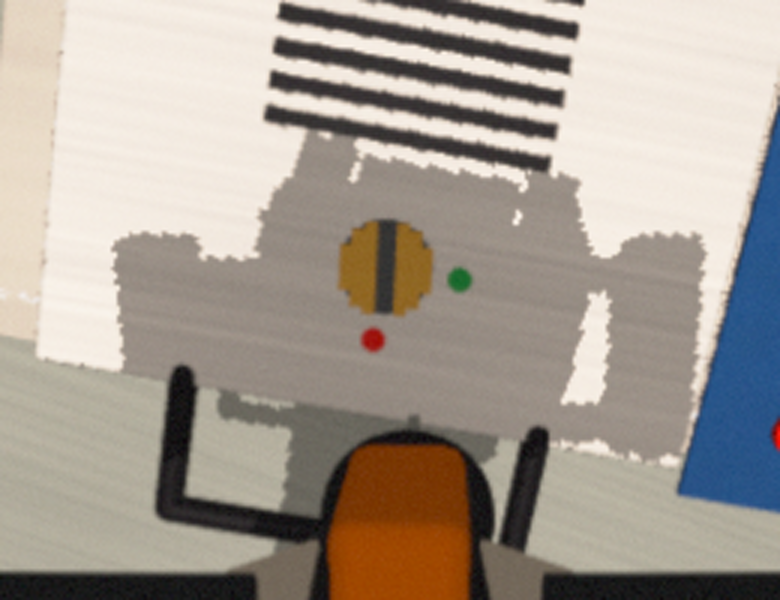

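The close view shows the brass head at full-frame ≈(314.7,145), its slot running nearly straight up the picture, and the gripped driver at the bottom. I triangulate the head next.

```bash
python3 - <<'E'
from st import *
s,T=st(); K=cal("wrist")
T1=R.from_rotvec([3.08,.616,-.001]).as_matrix();p=np.array([.4971,-.0506,.3337])
C=np.array([[.0004,-.9606,-.2779],[1,.0003,.0004],[-.0003,-.2779,.9606]])
K1=(K[0],K[1],p+T1@np.array([.0741,.0009,-.1914]),T1@C)
def cen(fn):
    im=cv2.imread(fn);hsv=cv2.cvtColor(im,cv2.COLOR_BGR2HSV)
    m=((hsv[...,0]>12)&(hsv[...,0]<30)&(hsv[...,1]>130)&(hsv[...,2]>70)).astype(np.uint8); m[:60]=0;m[170:]=0;m[:,:280]=0;m[:,350:]=0
    m=cv2.morphologyEx(m,cv2.MORPH_OPEN,np.ones((2,2)))
    pts=cv2.findNonZero(m); (c,r)=cv2.minEnclosingCircle(pts)
    l=[(np.mean(np.nonzero(m[y])[0]),y) for y in range(400) if m[y].sum()>4]; 
    e=cv2.fitEllipse(cv2.convexHull(pts)); 
    # slot centre per row: gap in the run
    g=[]
    for y in range(400):
        x=np.nonzero(m[y])[0]
        if len(x)>6:
            d=np.diff(x);i=d.argmax()
            if d[i]>2: g.append(((x[i]+x[i+1])/2,y))
    return c,r,e,np.array(g)
obs=[]
for fn,k in(("pics/w1.png",K1),("pics/w4.png",K)):
    c,r,e,g=cen(fn); v=cv2.fitLine(g.astype(np.float32),cv2.DIST_HUBER,0,.01,.01).ravel()
    print(c,r,e[0],e[1],len(g)); obs.append((e[0],k))
    for z in(.122,.128):
        a=[v[2]+v[0]*t for t in(-10,10)],[v[3]+v[1]*t for t in(-10,10)]
        P=atz("wrist",np.array(a).T,z,k); d=P[1]-P[0]; print(z,"centre",atz("wrist",[e[0]],z,k).round(4),"slot yaw",np.degrees(np.arctan2(d[1],d[0])).round(2),"slotline mid",P.mean(0).round(4))
obs.append(((328.5,183.6),cal("top")))
A=[];b=[]
for px,k in obs:
    e,d=ray("wrist",[px],k);d=d[0]/np.linalg.norm(d);M=np.eye(3)-np.outer(d,d);A.append(M);b.append(M@e)
x=np.linalg.lstsq(np.vstack(A),np.hstack(b),rcond=None);print(x[0].round(4),x[1])
x=np.linalg.lstsq(np.vstack(A[:2]),np.hstack(b[:2]),rcond=None);print(x[0].round(4),x[1])
E
```

```text
13.22 [ 0.59  0.29 -0.72  1.78  0.21  1.15 -1.41] [ 0.5327 -0.0236  0.2403] yaw 20.3 z [-0.0019 -0.0015 -1.    ] F [ 0.   0.7 -0.8] w 0.0234 39.9
(308.0701904296875, 100.80701446533203) 12.914388656616211 (307.9776306152344, 100.95271301269531) (24.937578201293945, 25.253190994262695) 23
0.122 centre [[ 0.5688 -0.0081  0.122 ]] slot yaw 17.36 slotline mid [ 0.5658 -0.009   0.122 ]
0.128 centre [[ 0.5687 -0.0083  0.128 ]] slot yaw 17.36 slotline mid [ 0.5658 -0.0092  0.128 ]
(315.0, 146.0) 16.40131950378418 (315.1800231933594, 145.9607391357422) (31.821678161621094, 32.087791442871094) 29
0.122 centre [[ 0.5691 -0.0078  0.122 ]] slot yaw 17.22 slotline mid [ 0.5689 -0.0077  0.122 ]
0.128 centre [[ 0.5697 -0.0076  0.128 ]] slot yaw 17.22 slotline mid [ 0.5696 -0.0075  0.128 ]
[ 0.5696 -0.0079  0.1309] [1.64007105e-06]
[ 0.5688 -0.008   0.1189] [9.88504337e-09]
```

{"op": "carry_out", "data": {
  "steps": [
    [[0.5,-0.03,0],[0,0,0.0167]],
    [[0.5,0,0.4],[0,0,0]],
    [[0,0,0.5],[0,0,0]],
    [[0,0,0],[0,0,0]],
    [[0,0,0],[0,0,0]]
  ]
}}

```text
clock: 13.85
position: [0.5705, -0.0098, 0.205]
tool_rot: [3.105, 0.469, -0.002]
ft_force: [0.2, -0.5, -1.0]
grip_width: 0.0237
grasp_force: 39.9
```

```bash
python3 - <<'E'
from st import *
s,T=st(); print(T.T@(np.array([.5692,-.0079,.1845])-s["position"])/.04, (T.T@[0,0,-1]))
K=cal("wrist");im=snap("wrist","w5.png")
cv2.imwrite("pics/w5c.png",cv2.resize(im[130:320,220:420],None,fx=3,fy=3)[:,:,::-1])
E
```

```text
13.85 [ 0.51  0.39 -0.69  1.74  0.28  1.11 -1.54] [ 0.5705 -0.0098  0.205 ] yaw 17.18 z [-0.0011 -0.0015 -1.    ] F [ 0.2 -0.5 -1. ] w 0.0237 39.9
[-0.01679681 -0.05529937  0.51128812] [ 0.00150078 -0.00106154  0.99999831]
```

View pics/w5c.png

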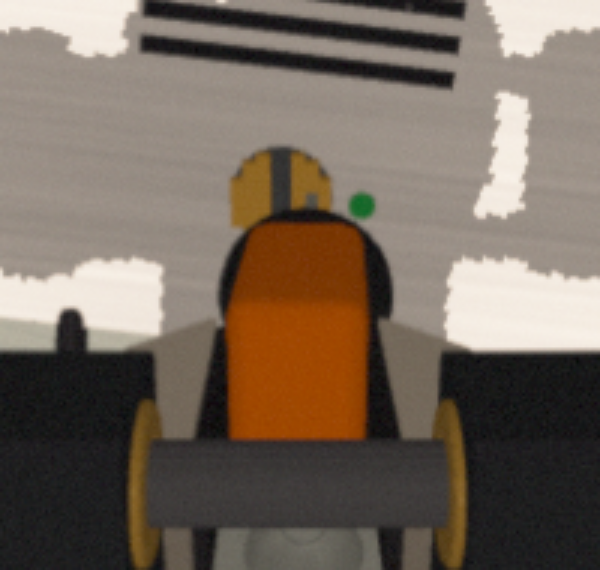

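The view shows the slot at full-frame column ≈314. The blade's front edge peeks out at ≈(324,196), right of the slot, so the driver leans 2–3° in the grip with its tip toward +tool y. I quantify that, then correct tilt and shift.

```bash
python3 - <<'E'
from st import *
s,T=st(); K=cal("wrist")
im=cv2.imread("pics/w5.png")[:,:,::-1]
for y in range(178,202,2): print(y,' '.join('%3d,%3d'%(im[y,x,0],im[y,x,2]) for x in range(305,332)))
hsv=cv2.cvtColor(im,cv2.COLOR_RGB2HSV); o=orange(im,290)
for y in (206,212,218,224,230,236,250,264,274): 
    x=np.nonzero(o[y])[0]; print(y,x.min(),x.max(),(x.min()+x.max())/2)
E
```

```text
13.9 [ 0.51  0.39 -0.69  1.74  0.28  1.11 -1.54] [ 0.5708 -0.0098  0.2053] yaw 17.17 z [-3.0e-04 -1.6e-03 -1.0e+00] F [-0.5  0.4 -1.2] w 0.0236 39.9
178 153,133 152,133 151,131 149,130 136,120 131,113 132,115 125,109 126,111 127,113 128,113 129,114 139,120 149,130 150,129 152,132 152,131 155,136 156,134 152,133 153,134 154,133 155,134 157,136 152,132 154,135 153,134
180 132, 98 119, 79 112, 70  97, 57  83, 44  66, 52  55, 51  52, 51  55, 51  55, 52  51, 48  58, 50  81, 48  90, 49  99, 53 124, 85 129, 94 140,118 148,130 154,133 154,134 154,133 152,134 154,132 158,138 153,133 153,133
182 122, 39 134, 36 138, 34 133, 34 122, 27  79, 46  55, 50  52, 52  50, 49  50, 51  49, 48  74, 49 121, 41 133, 31 135, 32 134, 33 114, 41  89, 48  93, 65 131,103 138,108 150,124 153,131 152,133 155,134 154,135 154,133
184 134, 32 143, 40 142, 36 145, 40 130, 30  80, 42  53, 46  55, 52  51, 52  48, 45  51, 53  66, 50 126, 40 143, 38 137, 30 140, 34 133, 30 126, 29 125, 26 126, 33 128, 46 126, 85 142,118 150,131 152,131 152,131 153,135
186 143, 36 144, 38 143, 35 143, 35 129, 35  80, 43  53, 49  55, 53  53
[... 1150 characters left out ...]
35 143, 33 129, 46  98, 68  80, 69  85, 72  99, 64 132, 44 144, 39 146, 39 141, 43 126, 76 139,117
198 145, 40 143, 38 145, 40 146, 38 138, 38  90, 40  60, 49  51, 51  53, 52  52, 50  51, 48  64, 47 124, 43 129, 33 127, 32 122, 30 101, 48  82, 60  78, 70  77, 66  89, 59 131, 45 140, 38 140, 34 140, 42 137, 87 142,118
200 145, 41 145, 37 142, 36 143, 41 137, 36  89, 37  51, 42  47, 46  41, 37  25, 23  28, 27  29, 25  34, 16  40, 19  33, 17  35, 22  25, 22  28, 24  29, 24  21, 17  26, 20  41, 19  45, 17  55, 20  85, 37 112, 78 119,100
206 304 338 321.0
212 302 341 321.5
218 300 341 320.5
224 298 341 319.5
230 296 342 319.0
236 295 342 318.5
250 296 342 319.0
264 296 342 319.0
274 296 341 318.5
```

{"op": "carry_out", "data": {
  "steps": [
    [[0,0,0],[0.0102,0,0]],
    [[-0.02,-0.155,0],[0,0,0]],
    [[0,0,0],[0,0,0]],
    [[0,0,0],[0,0,0]]
  ]
}}

```text
clock: 14.4
position: [0.5677, -0.0038, 0.2047]
tool_rot: [-3.076, -0.465, 0.01]
ft_force: [-0.4, -0.3, -0.1]
grip_width: 0.0234
grasp_force: 39.9
```

```bash
python3 - <<'E'
from st import *
s,T=st(); K=cal("wrist");im=snap("wrist","w6.png")
cv2.imwrite("pics/w6c.png",cv2.resize(im[160:240,280:360],None,fx=7,fy=7,interpolation=cv2.INTER_CUBIC)[:,:,::-1])
o=orange(im,290)
for y in (206,212,236,264): 
    x=np.nonzero(o[y])[0]; print(y,x.min(),x.max(),(x.min()+x.max())/2)
E
```

```text
14.4 [ 0.53  0.4  -0.7   1.73  0.25  1.12 -1.52] [ 0.5677 -0.0038  0.2047] yaw 17.19 z [-0.0108  0.0289 -0.9995] F [-0.4 -0.3 -0.1] w 0.0234 39.9
206 304 338 321.0
212 302 341 321.5
236 295 343 319.0
264 296 342 319.0
```

View pics/w6c.png

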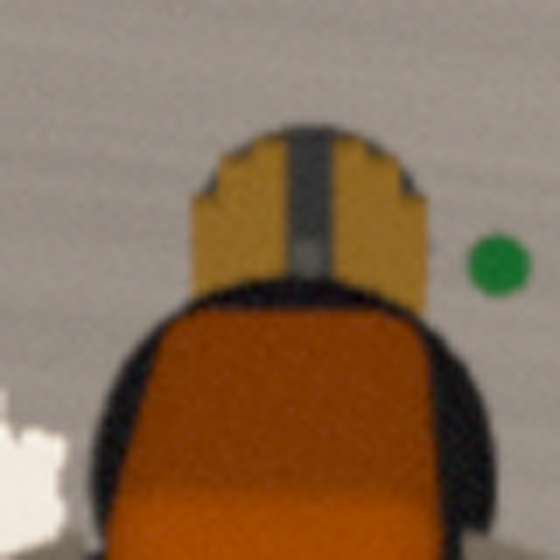

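The crop shows the blade tip (crop ≈(308,260)) right over the slot (crop ≈310). Going down.

{"op": "carry_out", "data": {
  "steps": [
    [[0,0.007,0.2],[0,0,0]],
    [[0,0.007,0.2],[0,0,0]],
    [[0,0,0],[0,0,0]],
    [[0,0,0],[0,0,0]]
  ]
}}

```text
clock: 14.95
position: [0.5677, -0.0041, 0.1885]
tool_rot: [-3.076, -0.464, 0.01]
ft_force: [0.3, 0.7, -0.6]
grip_width: 0.0234
grasp_force: 39.9
```

{"op": "carry_out", "data": {
  "steps": [
    [[0,0,0.05],[0,0,0]],
    [[0,0,0.04],[0,0,0]],
    [[0,0,0],[0,0,0]]
  ]
}}

```text
clock: 15.32
position: [0.5676, -0.004, 0.1849]
tool_rot: [-3.076, -0.464, 0.01]
ft_force: [-0.3, -0.6, -1.7]
grip_width: 0.0233
grasp_force: 39.9
```

```bash
python3 - <<'E'
from st import *
s,T=st(); print(T.T@[0,0,-1])
E
```

```text
15.32 [ 0.52  0.42 -0.69  1.75  0.27  1.08 -1.53] [ 0.5676 -0.004   0.1849] yaw 17.16 z [-0.0112  0.029  -0.9995] F [-0.3 -0.6 -1.7] w 0.0233 39.9
[0.00214444 0.03101518 0.99951661]
```

{"op": "carry_out", "data": {
  "steps": [
    [[-0.011,0,0],[0,-0.0017,-0.0556]],
    [[-0.011,0,0],[0,-0.0017,-0.0556]],
    [[-0.011,0,0],[0,-0.0017,-0.0556]],
    [[0,0,0],[0,0,0]]
  ]
}}

```text
clock: 15.82
position: [0.5668, -0.0047, 0.1851]
tool_rot: [-2.854, -1.244, 0.021]
ft_force: [1.2, -0.3, -0.1]
grip_width: 0.0236
grasp_force: 39.9
```

```bash
python3 - <<'E'
from st import *
s,T=st(); print(T.T@s["ft_force"],s["ft_torque"],T.T@[0,0,-1])
K=cal("wrist");im=snap("wrist","w7.png")
E
```

```text
15.82 [ 0.59  0.46 -0.8   1.74  0.33  1.11 -1.06] [ 0.5668 -0.0047  0.1851] yaw 47.1 z [-0.024   0.021  -0.9995] F [ 1.2 -0.3 -0.1] w 0.0236 39.9
[0.6012817  1.02350231 0.11290638] [-0.17446232 -0.12910934 -0.0303363 ] [0.00100425 0.03186767 0.99949159]
```

{"op": "carry_out", "data": {
  "steps": [
    [[-0.011,0,0],[0,-0.0017,-0.0556]],
    [[-0.011,0,0],[0,-0.0017,-0.0556]],
    [[-0.011,0,0],[0,-0.0017,-0.0556]],
    [[-0.011,0,0],[0,-0.0017,-0.0556]],
    [[0,0,0],[0,0,0]]
  ]
}}

```text
clock: 16.5
position: [0.5666, -0.0063, 0.1852]
tool_rot: [-2.263, -2.147, 0.033]
ft_force: [2.4, -0.6, -1.6]
grip_width: 0.0238
grasp_force: 40.0
```

```bash
python3 - <<'E'
from st import *
s,T=st(); print(T.T@s["ft_force"],s["ft_torque"],T.T@[0,0,-1])
im=snap("wrist","w8.png")
cv2.imwrite("pics/w8c.png",cv2.resize(im[150:250,260:380],None,fx=5,fy=5,interpolation=cv2.INTER_CUBIC)[:,:,::-1])
E
```

```text
16.5 [ 0.67  0.52 -0.95  1.73  0.44  1.16 -0.46] [ 0.5666 -0.0063  0.1852] yaw 86.99 z [-0.0308  0.0017 -0.9995] F [ 2.4 -0.6 -1.6] w 0.0238 40.0
[-0.51962607  2.51563986  1.52734859] [-0.22292646 -0.8897552  -0.07792831] [-5.12407021e-05  3.08235422e-02  9.99524840e-01]
```

View pics/w8c.png

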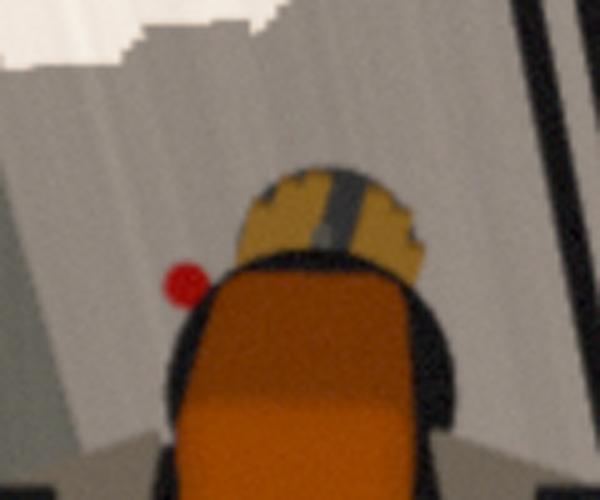

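The screw is turning; the slot lags the blade by about 14°, so it is at roughly 56°. I continue to the stop.

{"op": "carry_out", "data": {
  "steps": [
    [[-0.011,0,0],[0,-0.0017,-0.0556]],
    [[-0.011,0,0],[0,-0.0017,-0.0556]],
    [[-0.006,0,0],[0,-0.0009,-0.03]],
    [[0,0,0],[0,0,0]],
    [[0,0,0],[0,0,0]]
  ]
}}

```text
clock: 17.18
position: [0.5666, -0.0071, 0.1852]
tool_rot: [-1.737, -2.597, 0.04]
ft_force: [4.5, 0.4, -2.4]
grip_width: 0.0236
grasp_force: 40.2
```

```bash
cat > slot.py <<'E'
from st import *
def slot(fn):
    s,T=st(); K=cal("wrist"); im=snap("wrist",fn); print(T.T@s["ft_force"],s["ft_torque"])
    hsv=cv2.cvtColor(im,cv2.COLOR_RGB2HSV)
    m=((hsv[...,0]>12)&(hsv[...,0]<30)&(hsv[...,1]>130)&(hsv[...,2]>110)&(hsv[...,2]<190)).astype(np.uint8); m[:150]=0;m[205:]=0;m[:,:300]=0;m[:,350:]=0
    g=[]
    for y in range(400):
        x=np.nonzero(m[y])[0]
        if len(x)>6:
            d=np.diff(x);i=d.argmax()
            if d[i]>2: g.append(((x[i]+x[i+1])/2,y))
    g=np.array(g); v=cv2.fitLine(g.astype(np.float32),cv2.DIST_HUBER,0,.01,.01).ravel()
    P=atz("wrist",[[v[2]+v[0]*t,v[3]+v[1]*t] for t in(-8,8)],.128,K);d=P[1]-P[0];print(len(g),"slot yaw",np.degrees(np.arctan2(d[1],d[0]))%180)
E
python3 -c "
from slot import *
slot('w9.png')"
```

```text
17.18 [ 0.72  0.56 -1.04  1.73  0.52  1.19 -0.08] [ 0.5666 -0.0071  0.1852] yaw 112.44 z [-0.0286 -0.0115 -0.9995] F [ 4.5  0.4 -2.4] w 0.0236 40.2
[-1.3603804   4.35524483  2.22125878] [ 0.18149533 -1.54414113 -0.13075927]
13 slot yaw 75.6539069549423
```

{"op": "carry_out", "data": {
  "steps": [
    [[-0.006,0.04,0],[0,-0.0012,-0.04]],
    [[0,0,0],[0,0,0]],
    [[0,0,0],[0,0,0]]
  ]
}}

```text
clock: 17.6
position: [0.5671, -0.0046, 0.1864]
tool_rot: [-1.565, -2.703, 0.041]
ft_force: [-0.7, 3.4, 8.8]
grip_width: 0.0231
grasp_force: 40.0
```

```bash
python3 - <<'E'
from st import *
for fn in ("w8.png","w10.png"):
    if fn=="w10.png": s,T=st(); print(T.T@s["ft_force"],s["ft_torque"]); snap("wrist",fn)
    im=cv2.imread("pics/"+fn)[:,:,::-1]; hsv=cv2.cvtColor(im,cv2.COLOR_RGB2HSV)[178:206,300:350]
    for r in hsv: print(''.join('#' if 12<p[0]<30 and p[1]>130 and p[2]>90 else('o' if p[1]>60 else '.') if p[2]>65 else ' ' for p in r))
E
```

```text
..................................................
..................................................
..................................................
..................................................
..................................................
......................oo..........................
.....................o###oo   ....................
................oo#oo#####o      .................
...............o##########o       o...............
...............###########o      o##oo............
.............. ###########o      #####o...........
...........oooo###########      o#####o...........
..........o##o###########o      o######o..........
..........###############o      ########oo........
.........o###############o     o##########o.......
.........o##############o      o##########o.......
.........###############o      ###########o.......
........o##############o..     ###########o.......
........o#############o...    o###########o.......
........o#############o...    o###########o.......
........##############o...    #############oo.....
.......o##############       
[... 1278 characters left out ...]
#########o..o###o      o.............
oo........o###########o..o##o      o#o............
oo........############o..o##      o###oo..........
oo.......o############o..ooo      ######..........
oo.......#############....o      o######o.........
oo......o###########oo ..        o######o.........
o......o######oo                o########o........
.......o##o                      #########o.......
.......ooo                         ########.......
.......                             o######o......
......              o                 o###o.......
..... oooo#o##########oooo##oo#ooooo    ##o.......
... oo#ooo##o#######o##o#####o#####o#oo  o........
..  #o#oo####o######o#ooo#o###o######ooo  ........
```

The blade has cammed out and rides on the head (8.8 N upward). I lift it a little, measure the slot again and re-engage.

{"op": "carry_out", "data": {
  "steps": [
    [[0,-0.006,-0.2],[0,0,0]],
    [[0,-0.006,-0.2],[0,0,0]],
    [[0,0,0],[0,0,0.05]],
    [[-1,0,0],[0,0,0.05]],
    [[0,0,0],[0,0,0]],
    [[0,0,0],[0,0,0]]
  ]
}}

```text
clock: 18.4
position: [0.5811, -0.0442, 0.2011]
tool_rot: [-1.971, -2.429, 0.047]
ft_force: [0.1, 0.3, -1.0]
grip_width: 0.0239
grasp_force: 39.9
```

```bash
python3 - <<'E'
from st import *
s,T=st(); print(T.T@[0,0,-1]); K=cal("wrist"); im=snap("wrist","w11.png"); 
hsv=cv2.cvtColor(im,cv2.COLOR_RGB2HSV)
o=manip.outline_of("wrist","screw_slot"); print([(a["score"],a["location"],a["mask"].sum()) for a in o[:2]]); x,y=map(int,o[0]["location"])
for r in hsv[y-22:y+24,x-25:x+26]: print(''.join('#' if 12<p[0]<30 and p[1]>130 and p[2]>90 else('o' if p[1]>60 else '.') if p[2]>65 else ' ' for p in r))
print(x-25,y-22)
og=orange(im,300)
ys=np.nonzero(og.any(1))[0]; print(ys.min(),ys.max())
for y in range(ys.min(),ys.max(),6): 
    q=np.nonzero(og[y])[0]; print(y,q.min(),q.max(),(q.min()+q.max())/2)
E
```

```text
18.4 [ 0.74  0.55 -0.99  1.68  0.49  1.22 -0.17] [ 0.5811 -0.0442  0.2011] yaw 101.89 z [-0.0295 -0.015  -0.9995] F [ 0.1  0.3 -1. ] w 0.0239 39.9
[0.00860515 0.03196812 0.99945185]
[(0.97, [320.6, 150.9], np.int64(1102))]
...................................................
...................................................
...................................................
...................................................
..................o##oo............................
.............oo..o######...........................
.............o##########......ooo..................
............o##########o......#####o...............
............o##########o.....o#####o...............
............###########......o#####o...............
...........o###########......########oo............
.......o###############......##########o...........
.......o##############o......##########o...........
.......o##############o.....o##########o...........
.......###############......o##########o...........
......o###############......###########o...........
......o##############o......###########o.....
[... 1046 characters left out ...]

............o####o      ##########.................
............oo##o..    o##########.................
..............oo.......o#####ooooo.................
.......................oo###o......................
........................ooooo......................
...................................................
...................................................
...................................................
......................oo...........................
295 128
204 276
204 307 335 321.0
210 302 340 321.0
216 300 341 320.5
222 298 341 319.5
228 297 342 319.5
234 295 342 318.5
240 295 342 318.5
246 295 342 318.5
252 296 342 319.0
258 296 342 319.0
264 296 341 318.5
270 296 341 318.5
```

```bash
python3 - <<'E'
from st import *
s,T=st(); K=cal("wrist"); p=s["position"]
im=cv2.imread("pics/w11.png")[:,:,::-1]; hsv=cv2.cvtColor(im,cv2.COLOR_RGB2HSV)
m=((hsv[...,0]>12)&(hsv[...,0]<30)&(hsv[...,1]>130)&(hsv[...,2]>90)).astype(np.uint8); m[:128]=0;m[170:]=0;m[:,:296]=0;m[:,346:]=0
el=cv2.fitEllipse(cv2.convexHull(cv2.findNonZero(m))); print(el)
g=[]
for y in range(137,164):
    x=np.nonzero(m[y])[0]; d=np.diff(x);i=d.argmax(); g.append(((x[i]+x[i+1])/2,y))
v=cv2.fitLine(np.array(g,np.float32),cv2.DIST_HUBER,0,.01,.01).ravel()
e,d=ray("wrist",[[323.3,197]],K); d=d[0]
tl=T.T@(e-p); dl=T.T@d; tip=tl+dl*((.0625-tl[2])/dl[2]); print("blade end in tool",tip)
for z in(.120,.126):
    P=atz("wrist",[[v[2]+v[0]*t,v[3]+v[1]*t] for t in(-10,0,10)],z,K); d=P[2]-P[0]; yaw=np.arctan2(d[1],d[0])%np.pi
    c=atz("wrist",[el[0]],z,K)[0]; n=np.array([-np.sin(yaw),np.cos(yaw)]); c2=c[:2]-n*(n@(c[:2]-P[1][:2]))
    print(z,"centre",c.round(4),"on line",c2.round(4),"yaw",np.degrees(yaw).round(2))
E
```

```text
18.5 [ 0.74  0.55 -0.99  1.68  0.49  1.22 -0.17] [ 0.5812 -0.0432  0.2012] yaw 101.99 z [-0.029  -0.0149 -0.9995] F [ 0.6 -0.3 -1. ] w 0.0234 39.9
((318.01873779296875, 150.01722717285156), (36.16927719116211, 37.228782653808594), 17.962919235229492)
blade end in tool [0.00470733 0.00308121 0.0625    ]
0.12 centre [ 0.5693 -0.0053  0.12  ] on line [ 0.5694 -0.0053] yaw 90.34
0.126 centre [ 0.5694 -0.0045  0.126 ] on line [ 0.5695 -0.0045] yaw 90.34
```

{"op": "carry_out", "data": {
  "steps": [
    [[0,0,0],[0,0.0034,0.0325]],
    [[0,0,0],[0,0.001,0.0325]],
    [[0.5,-0.16,0],[0,0,0]],
    [[0.48,-0.165,0],[0,0,0]],
    [[0,0,0],[0,0,0]],
    [[0,0,0],[0,0,0]]
  ]
}}

```text
clock: 19.25
position: [0.5686, -0.005, 0.2015]
tool_rot: [-2.202, -2.212, 0.036]
ft_force: [0.6, -0.7, -1.3]
grip_width: 0.0236
grasp_force: 39.9
```

```bash
python3 - <<'E'
from st import *
s,T=st(); print(T.T@[0,0,-1]); print(T.T@(np.array([.5682,-.004,.19])-s["position"])/.04)
im=snap("wrist","w12.png"); hsv=cv2.cvtColor(im,cv2.COLOR_RGB2HSV)
for r in hsv[172:206,295:352]: print(''.join('#' if 12<p[0]<30 and p[1]>130 and p[2]>90 else('o' if p[1]>60 else '.') if p[2]>65 else ' ' for p in r))
for y in range(186,204,2): print(y,' '.join('%3d'%im[y,x,0] for x in range(312,336)))
E
```

```text
19.25 [ 0.68  0.51 -0.97  1.71  0.44  1.19 -0.4 ] [ 0.5686 -0.005   0.2015] yaw 90.26 z [-0.0301 -0.0024 -0.9995] F [ 0.6 -0.7 -1.3] w 0.0236 39.9
[0.0022557  0.03012427 0.99954362]
[ 0.02577475 -0.00126494  0.28854521]
.........................................................
.........................................................
.........................................................
.........................................................
.........................................................
.........................................................
.........................................................
.........................................................
.........................................................
............................ ............................
....................ooooo       ooooo....................
....................#####      o####o....................
.................ooo#####o     o#####oo..................
...............oo########o     o########o................
...............o#########o     o#########o...............
..........
[... 1291 characters left out ...]

190 135 136 136 136 135 136 132 107  70  51  50  49  52  53  76 122 135 134 132 133 135 135 135 131
192 134 135 134 134 134 134 133 108  69  53  49  52  44  50  79 123 135 135 136 134 134 136 137 133
194 136 136 134 137 134 131 132 110  73  51  60  63  67  63  80 123 134 134 132 134 135 134 136 136
196 134 133 134 136 135 135 130 110  73  60  72  78  77  68  83 123 136 134 135 137 138 135 138 132
198 136 134 135 136 128 125 122  98  63  55  67  70  72  59  79 119 133 133 136 134 134 135 135 138
200 107  80  66  48  39  33  31  29  21  22  23  27  23  22  23  41  54  80  89 106 120 126 129 134
202  19  24  18  15  16  24  21  20  23  21  19  11  14  20  23  21  21   6  13  22  32  36  69  94
```

Slot straight ahead and blade within about 0.5 mm of its middle. Now I go down until it touches the floor.

{"op": "carry_out", "data": {
  "steps": [
    [[0,0.004,0.2],[0,0,0]],
    [[0,0.004,0.2],[0,0,0]],
    [[0,0,0.05],[0,0,0]],
    [[0,0,0],[0,0,0]]
  ]
}}

```text
clock: 19.8
position: [0.5682, -0.0051, 0.1831]
tool_rot: [-2.203, -2.21, 0.036]
ft_force: [-0.3, -0.3, -1.0]
grip_width: 0.0235
grasp_force: 39.9
```

{"op": "carry_out", "data": {
  "steps": [
    [[0,0.001,0.04],[0,0,0]],
    [[0,0,0],[0,0,0]]
  ]
}}

```text
clock: 20.05
position: [0.5684, -0.0051, 0.1819]
tool_rot: [-2.204, -2.21, 0.035]
ft_force: [-0.8, 0.3, -0.7]
grip_width: 0.0233
grasp_force: 39.9
```

{"op": "carry_out", "data": {
  "steps": [
    [[0,0.001,0.04],[0,0,0]],
    [[0,0,0],[0,0,0]]
  ]
}}

```text
clock: 20.3
position: [0.5687, -0.0049, 0.1809]
tool_rot: [-2.204, -2.211, 0.034]
ft_force: [0.1, -0.4, 3.5]
grip_width: 0.0234
grasp_force: 39.9
```

{"op": "carry_out", "data": {
  "steps": [
    [[0,0,-0.015],[0,0,0]],
    [[-0.005,0,0],[0,-0.0012,-0.04]],
    [[-0.005,0,0],[0,-0.0012,-0.04]],
    [[-0.005,0,0],[0,-0.0006,-0.02]],
    [[0,0,0],[0,0,0]],
    [[0,0,0],[0,0,0]]
  ]
}}

```text
clock: 21.05
position: [0.5683, -0.006, 0.1809]
tool_rot: [-1.835, -2.529, 0.041]
ft_force: [-0.8, -1.4, 3.5]
grip_width: 0.0237
grasp_force: 39.9
```

```bash
cat > sl.py <<'E'
from st import *
import sys
s,T=st(); K=cal("wrist"); print(T.T@[0,0,-1],"Ft",(T.T@s["ft_force"]).round(2),s["ft_torque"].round(3)); im=snap("wrist",sys.argv[1]); hsv=cv2.cvtColor(im,cv2.COLOR_RGB2HSV)
for r in hsv[176:206,295:352]: print(''.join('#' if 12<p[0]<30 and p[1]>130 and p[2]>90 else('o' if p[1]>60 else '.') if p[2]>65 else ' ' for p in r))
E
python3 sl.py w13.png
```

```text
21.05 [ 0.71  0.56 -1.02  1.73  0.51  1.18 -0.15] [ 0.5683 -0.006   0.1809] yaw 108.08 z [-0.0291 -0.0113 -0.9995] F [-0.8 -1.4  3.5] w 0.0237 39.9
[0.00170925 0.03120486 0.99951155] Ft [-1.11 -1.27 -3.45] [-0.287  0.371 -0.205]
.........................................................
.........................................................
.........................................................
.........................................................
.........................................................
.........................................................
.........................................................
.........................................................
.........................................................
..........................oo.............................
.........................###ooo .........................
...................oo#ooo#####o    ......................
...................###########o      ....................
..................o###########o      ooo.................
................. o###########o      ####o...............
.
[... 168 characters left out ...]
....
oo..........o###############o.     o########oo...........
ooo.........o###############o.     o##########...........
oooo........###############o..     ###########o..........
ooooo.......##############o...    o###########o..........
ooooo......o##############o...    o###########...........
ooooo......o###########ooo        ############...........
ooooo......#######oo              o###########o..........
ooooo.....o####o                     o#########o.........
oooo......o##o                         o########o........
ooo.......oo                             o######o........
o.........  ooooooooooooooooooooooooooo    o####o........
......... oo####o####o#####o##oo#o######oo  o###.........
```

{"op": "carry_out", "data": {
  "steps": [
    [[-0.003,0,0],[0,-0.0009,-0.03]],
    [[-0.003,0,0],[0,-0.0009,-0.03]],
    [[0,0,0],[0,0,0]],
    [[0,0,0],[0,0,0]]
  ]
}}

```text
clock: 21.6
position: [0.5686, -0.0063, 0.181]
tool_rot: [-1.592, -2.691, 0.043]
ft_force: [-0.1, -1.6, 3.9]
grip_width: 0.0238
grasp_force: 40.6
```

```bash
python3 sl.py w14.png
```

```text
21.6 [ 0.73  0.58 -1.06  1.73  0.55  1.19  0.01] [ 0.5686 -0.0063  0.181 ] yaw 118.81 z [-0.0265 -0.0162 -0.9995] F [-0.1 -1.6  3.9] w 0.0238 40.6
[0.0014607  0.03106495 0.9995163 ] Ft [-1.37 -1.01 -3.89] [-0.455  0.249 -0.812]
.........................................................
.........................................................
.........................................................
.........................................................
.........................................................
.........................................................
.........................................................
.........................................................
.........................................................
.......................o....ooo..........................
......................o##ooo###oo........................
.....................o#####o#####o ......................
.................... o###########o    ...................
ooo.............ooo o############o     ..................
ooooo..........o###o#############o      o................
oo
[... 167 characters left out ...]
....
oooooo.......##################       o#####o............
oooooo......o#################o      o######o............
ooooo.......o##############ooo.     o########o...........
ooooo......o##############o...      o#########o..........
oooo.......o##############o...     o###########o.........
oo........o#############ooo  .     o###########o.........
..........o#######o                o###########o.........
.........o#####o                    o#########o..........
.........o###o                         o######o..........
........oo#o                             #####o..........
........oo  oooooooooooooooo              o####o.........
........o ooo########o###o##o######oooooo   ####o........
```

The torque about z jumped to 0.8 N m, so the screw is at its stop. I unload it, lift, and head back to the stand.

{"op": "carry_out", "data": {
  "steps": [
    [[0,0,0],[0,0.001,0.035]],
    [[0,0,0],[0,0.001,0.035]],
    [[0,-0.006,-0.2],[0,0,0]],
    [[0,-0.006,-0.2],[0,0,0]],
    [[0,0,-0.6],[0,0,0]],
    [[0,0,-0.6],[0,0,0]],
    [[-1,0,0],[0,0,0]],
    [[0,0,0],[0,0,0]],
    [[0,0,0],[0,0,0]]
  ]
}}

```text
clock: 22.78
position: [0.581, -0.0432, 0.2452]
tool_rot: [-1.87, -2.502, 0.039]
ft_force: [-0.5, 0.7, -1.4]
grip_width: 0.0234
grasp_force: 39.5
```

```bash
python3 - <<'E'
from st import *
s,T=st(); K=cal("wrist"); p=s["position"]; im=snap("wrist","w15.png"); hsv=cv2.cvtColor(im,cv2.COLOR_RGB2HSV)
o=manip.outline_of("wrist","screw_slot")[0]; x,y=map(int,o["location"]); print(o["score"],x,y)
m=((hsv[...,0]>12)&(hsv[...,0]<30)&(hsv[...,1]>130)&(hsv[...,2]>90)).astype(np.uint8); k=np.zeros_like(m);k[y-24:y+24,x-24:x+24]=1;m*=k
g=[]
for r in range(y-9,y+10):
    q=np.nonzero(m[r])[0]
    if len(q)>6:
        d=np.diff(q);i=d.argmax(); g.append(((q[i]+q[i+1])/2,r))
v=cv2.fitLine(np.array(g,np.float32),cv2.DIST_HUBER,0,.01,.01).ravel()
P=atz("wrist",[[v[2]+v[0]*t,v[3]+v[1]*t] for t in(-10,0,10)],.124,K); d=P[2]-P[0]; print("slot yaw",np.degrees(np.arctan2(d[1],d[0]))%180,P[1])
og=orange(im,300)
for r in (206,212,224,236,264): 
    q=np.nonzero(og[r])[0]; print(r,q.min(),q.max(),(q.min()+q.max())/2)
# driver-vertical stand target: stand in TCP terms
ps=np.array([.4589,.3449,.27]); print(T.T@[0,0,-1],T.T@(ps-p)/.04)
E
```

```text
22.77 [ 0.77  0.52 -1.04  1.63  0.46  1.3  -0.07] [ 0.581  -0.0432  0.2452] yaw 106.44 z [-0.0292 -0.0094 -0.9995] F [-0.5  0.7 -1.4] w 0.0234 39.5
0.81 325 145
slot yaw 90.22167307463103 [ 0.56941231 -0.00492311  0.124     ]
206 309 341 325.0
212 305 344 324.5
224 300 344 322.0
236 296 343 319.5
264 296 341 318.5
[7.74948315e-04 3.07017855e-02 9.99528289e-01] [10.16965531 -0.2007568  -0.62254101]
```

The slot is at yaw 90.2° = machine yaw 10° + 80°, the same as before the last twist, so the screw is fully unlocked. The driver now leans more in the grip (about 4°). I travel to the stand while correcting the tilt.

{"op": "carry_out", "data": {
  "steps": [
    [[0.6,0,-0.3],[0,0,0]],
    [[1,0,-0.3],[0,0,0]],
    [[1,0,0],[0,0,0]],
    [[1,0,0],[0,0,0]],
    [[1,0,0],[0,0,0]],
    [[1,0,0],[0,0,0]],
    [[1,0,0],[0,0,0]],
    [[1,0,0],[0,0,0]],
    [[1,0,0],[0,0,0]],
    [[1,-0.2,0],[0,0,0]],
    [[0.57,0,0],[0,0,0]],
    [[0,0,0],[0,-0.0017,-0.0528]]
  ]
}}

```text
clock: 24.38
position: [0.4555, 0.3493, 0.2702]
tool_rot: [-1.644, -2.659, 0.039]
ft_force: [0.2, -0.3, -1.6]
grip_width: 0.0238
grasp_force: 39.5
```

{"op": "carry_out", "data": {
  "steps": [
    [[0,0,0],[0,-0.0017,-0.0528]],
    [[0,0,0],[0,-0.0017,-0.0528]],
    [[0,0,0],[0,-0.0017,-0.0528]],
    [[0,0,0],[0,-0.0017,-0.0528]],
    [[0,0,0],[0,-0.0017,-0.0528]],
    [[0,0,0],[0.013,0,0]],
    [[0,0,0],[0,0,0]],
    [[0,0,0],[0,0,0]]
  ]
}}

```text
clock: 25.38
position: [0.4585, 0.3456, 0.2691]
tool_rot: [-0.449, -3.099, 0.113]
ft_force: [-0.2, 0.3, -1.5]
grip_width: 0.0236
grasp_force: 39.5
```

```bash
python3 - <<'E'
from st import *
s,T=st(); p=s["position"]; K=cal("wrist"); im=snap("wrist","w16.png"); o=orange(im,300)
print(T.T@[0,0,-1],T.T@(np.array([.4589,.3449,.27])-p)/.04)
for r in range(200,284,6): 
    q=np.nonzero(o[r])[0]
    if len(q): print(r,q.min(),q.max(),(q.min()+q.max())/2)
# grip box pose in the tool frame, dark collar too: fit 5 dof from the orange mask
Kt=(K[0],K[1],T.T@(K[2]-p),T.T@K[3]); m=o.astype(np.uint8); m[282:]=0; top=np.nonzero(m.any(1))[0].max()
def f(q):
    Rm=R.from_rotvec([q[2],0,q[3]]).as_matrix()
    B=np.array(box(0,0,0,-.025,.025,.036,.024))@Rm.T+[q[0],q[1],-.0175+q[4]]
    h=cv2.convexHull(proj("wrist",B,Kt).astype(np.float32)); r=np.zeros(m.shape,np.uint8); cv2.fillConvexPoly(r,np.round(h*16).astype(np.int32),1,shift=4); r[top+1:]=0
    return 1-(r&m).sum()/(r|m).sum()
x0=np.array([0,0,-.05,0,0]); S=np.vstack([x0]+[x0+d for d in np.diag([.003,.003,.05,.1,.004])])
b=minimize(f,x0,method="Nelder-Mead",options=dict(initial_simplex=S,maxiter=600)); print("grip in tool x,y,tiltx,yaw,dz",b.x.round(4),1-b.fun)
E
```

```text
25.38 [ 0.13  0.62 -1.28  1.59  0.61  1.46  0.08] [0.4585 0.3456 0.2691] yaw 163.53 z [-0.0182 -0.0703 -0.9974] F [-0.2  0.3 -1.5] w 0.0236 39.5
[0.0024917  0.07253815 0.99736253] [-0.01482764 -0.01524559 -0.0222977 ]
206 308 341 324.5
212 305 344 324.5
218 302 344 323.0
224 300 344 322.0
230 298 344 321.0
236 296 344 320.0
242 295 342 318.5
248 296 342 319.0
254 296 342 319.0
260 296 342 319.0
266 296 341 318.5
272 296 341 318.5
grip in tool x,y,tiltx,yaw,dz [-0.0038  0.001  -0.0947  0.0331  0.0059] 0.9839733897792561
```

```bash
python3 - <<'E'
from st import *
s,T=st(); p=s["position"]; K=cal("wrist"); Kt=(K[0],K[1],T.T@(K[2]-p),T.T@K[3])
for fn in("w4.png","w5.png","w12.png","w15.png","w16.png"):
    im=cv2.imread("pics/"+fn)[:,:,::-1]; m=orange(im,300).astype(np.uint8); m[276:]=0
    def f(q):
        Rm=R.from_rotvec([q[2],0,q[3]]).as_matrix()
        B=np.array(box(0,0,0,-.025,.025,.036,.024))@Rm.T+[q[0],q[1],-.0175+q[4]]
        h=cv2.convexHull(proj("wrist",B,Kt).astype(np.float32)); r=np.zeros(m.shape,np.uint8); cv2.fillConvexPoly(r,np.round(h*16).astype(np.int32),1,shift=4); r[276:]=0
        return 1-(r&m).sum()/(r|m).sum()
    x0=np.array([0,0,-.05,0,0]); S=np.vstack([x0]+[x0+d for d in np.diag([.003,.003,.05,.1,.004])])
    b=minimize(f,x0,method="Nelder-Mead",options=dict(initial_simplex=S,maxiter=600)); print(fn,b.x.round(4),round(1-b.fun,3))
snap("side","s2.png"); im=cv2.imread("pics/s2.png")
mm=orange(im[:,:,::-1],400); print(mm.sum())
ys,xs=np.nonzero(mm); y,x=int(ys.mean()),int(xs.mean())
cv2.imwrite("pics/s2c.png",cv2.resize(im[y-70:y+110,x-90:x+90],None,fx=3.3,fy=3.3,interpolation=cv2.INTER_CUBIC))
E
```

```text
25.43 [ 0.13  0.63 -1.28  1.59  0.61  1.46  0.08] [0.4588 0.3451 0.2689] yaw 163.49 z [-0.0183 -0.0706 -0.9973] F [ 1.   0.  -1.3] w 0.0239 39.5
w4.png [-0.0038 -0.0003 -0.042   0.0035  0.0061] 0.989
w5.png [-0.0037 -0.0006 -0.0261  0.0042  0.0058] 0.987
w12.png [-0.0044 -0.0004 -0.0393  0.0093  0.0084] 0.987
w15.png [-0.004   0.0005 -0.0745  0.038   0.0062] 0.979
w16.png [-0.0037  0.0007 -0.0868  0.0358  0.0051] 0.983
207Traceback (most recent call last):
  File "<stdin>", line 15, in <module>
cv2.error: OpenCV(4.12.0) /io/opencv/modules/imgproc/src/resize.cpp:4208: error: (-215:Assertion failed) !ssize.empty() in function 'resize'
```

{"op": "carry_out", "data": {
  "steps": [
    [[0,-0.075,0],[0,0,0]],
    [[0.002,0.058,0.8],[0,0,0]],
    [[0.002,0.058,0.8],[0,0,0]],
    [[0.002,0.058,0.8],[0,0,0]],
    [[0.002,0.051,0.7],[0,0,0]],
    [[0,0,0],[0,0,0]],
    [[0,0,0],[0,0,0]]
  ]
}}

```text
clock: 26.35
position: [0.4589, 0.342, 0.1455]
tool_rot: [-0.452, -3.099, 0.113]
ft_force: [0.8, 0.3, -0.3]
grip_width: 0.0233
grasp_force: 39.5
```

```bash
python3 - <<'E'
from st import *
s,T=st(); print(T.T@[0,0,-1],T.T@(np.array([.4591,.3452,.0745])-s["position"])/.04)
snap("side","s2.png"); im=cv2.imread("pics/s2.png")
cv2.imwrite("pics/s2c.png",cv2.resize(im[180:300,270:400],None,fx=5,fy=5,interpolation=cv2.INTER_CUBIC))
E
```

```text
26.35 [ 0.09  0.73 -1.18  1.73  0.73  1.27 -0.01] [0.4589 0.342  0.1455] yaw 163.41 z [-0.0183 -0.07   -0.9974] F [ 0.8  0.3 -0.3] w 0.0233 39.5
[0.00245311 0.07228708 0.99738085] [0.02242973 0.20604781 1.76449755]
```

View pics/s2c.png

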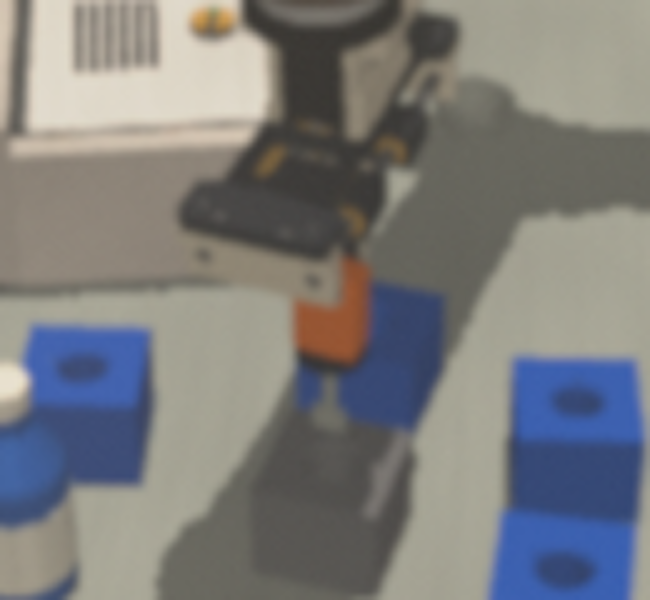

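The driver hangs upright with its blade just above the grey stand's mouth (crop ≈(330,430)). Insert.

{"op": "carry_out", "data": {
  "steps": [
    [[0.001,0.029,0.4],[0,0,0]],
    [[0.001,0.029,0.4],[0,0,0]],
    [[0,0,0],[0,0,0]]
  ]
}}

```text
clock: 26.78
position: [0.4577, 0.3403, 0.1104]
tool_rot: [-0.451, -3.096, 0.118]
ft_force: [-1.0, -0.4, -0.3]
grip_width: 0.0232
grasp_force: 39.5
```

{"op": "carry_out", "data": {
  "steps": [
    [[0.001,0.029,0.4],[0,0,0]],
    [[0.001,0.029,0.4],[0,0,0]],
    [[0.001,0.011,0.14],[0,0,0]],
    [[0,0,0],[0,0,0]],
    [[0,0,0],[0,0,0]]
  ]
}}

```text
clock: 27.4
position: [0.4585, 0.3417, 0.0747]
tool_rot: [-0.451, -3.098, 0.114]
ft_force: [-0.1, -0.1, -1.5]
grip_width: 0.0239
grasp_force: 39.5
```

{"op": "carry_out", "data": {
  "steps": [
    [[0,0.003,0.04],[0,0,0]],
    [[0,0,0],[0,0,0]]
  ]
}}

```text
clock: 27.65
position: [0.4587, 0.3417, 0.0733]
tool_rot: [-0.451, -3.099, 0.114]
ft_force: [-0.2, 0.3, 0.4]
grip_width: 0.0235
grasp_force: 39.5
```

{"op": "carry_out", "data": {
  "steps": [
    [[0,0,0],[0,0,0]],
    [[0,0,0],[0,0,0]],
    [[0,0,0],[0,0,0]],
    [[0,0,0],[0,0,0]]
  ],
  "hand": -0.1
}}

```text
clock: 28.15
position: [0.4585, 0.3415, 0.0729]
tool_rot: [-0.451, -3.098, 0.115]
ft_force: [0.1, 0.8, 1.2]
grip_width: 0.05
grasp_force: 0.0
```

{"op": "carry_out", "data": {
  "steps": [
    [[0,-0.036,-0.5],[0,0,0]],
    [[0,-0.058,-0.8],[0,0,0]],
    [[0,-0.07,-1],[0,0,0]],
    [[0,-0.058,-0.8],[0,0,0]],
    [[0,0,0],[-0.0231,0,0]],
    [[-0.6,0,0],[0,0,0]],
    [[0,0,0],[0,0,0]]
  ]
}}

```text
clock: 29.02
position: [0.4842, 0.3333, 0.1977]
tool_rot: [0.459, 3.105, -0.003]
ft_force: [-0.2, -0.5, -0.6]
grip_width: 0.0509
grasp_force: 0.0
```

```bash
python3 - <<'E'
from st import *
s,T=st(); K=cal("wrist"); im=snap("wrist","w17.png"); m=orange(im,250)
for z in(.06,.065,.07): print(z,fitbox("wrist",K,m,(.459,.345),z,z+.05,.036,.024,(-40,-16,10)))
print(T.T@[0,0,-1])
o=manip.outline_of("wrist","stand_mouth"); print([(a["score"],a["location"]) for a in o[:3]])
b=manip.outline_of("top","cover"); 
E
```

```text
29.02 [ 0.2   0.68 -1.25  1.69  0.68  1.27  0.08] [0.4842 0.3333 0.1977] yaw 163.16 z [ 0.0026 -0.0023 -1.    ] F [-0.2 -0.5 -0.6] w 0.0509 0.0
0.06 (np.float64(0.45978075935105445), np.float64(0.34387726285188586), np.float64(-17.00446437877518), np.float64(0.9313944817300522))
0.065 (np.float64(0.45947285155621775), np.float64(0.343935818808769), np.float64(-17.004248024085246), np.float64(0.9044170890658942))
0.07 (np.float64(0.45830852771967623), np.float64(0.3442895816351426), np.float64(-17.031432812731104), np.float64(0.8752627890679747))
[0.00318196 0.00141244 0.99999394]
[(0.97, [305.7, 270.3]), (0.87, [212.6, 176.4]), (0.83, [329.9, 139.6])]
```

The driver hangs back in its stand, within about 2 mm, and is let go. Next is the handle, with the tool at yaw 100° so the fingers straddle the bar.

{"op": "carry_out", "data": {
  "steps": [
    [[0,0,-0.6],[0,0,0]],
    [[-0.26,-0.96,-0.6],[0,0,0]],
    [[-0.27,-0.96,0],[0,0,0]],
    [[-0.27,-0.96,0],[0,0,0]],
    [[-0.27,-0.96,0],[0,0,0]],
    [[-0.27,-0.96,0],[0,0,0]],
    [[-0.27,-0.96,0],[0,0,0]],
    [[-0.27,-0.96,0],[0,0,0]],
    [[-0.27,-0.96,0],[0,0,0]],
    [[-0.27,-0.96,0],[0,0,0]],
    [[0,0,0],[0,0,0.05]],
    [[0,0,0],[0,0,0.05]]
  ],
  "hand": 0.35
}}

```text
clock: 30.68
position: [0.4751, -0.0234, 0.2458]
tool_rot: [0.941, 2.996, -0.0]
ft_force: [0.6, 0.0, -0.3]
grip_width: 0.0301
grasp_force: 0.0
```

{"op": "carry_out", "data": {
  "steps": [
    [[0,0,0],[0,0,0.05]],
    [[0,0,0],[0,0,0.05]],
    [[0,0,0],[0,0,0.05]],
    [[0,0,0],[0,0,0.05]],
    [[0,0,0],[0,0,0.05]],
    [[0,0,0],[0,0,0]],
    [[0,0,0],[0,0,0]]
  ]
}}

```text
clock: 31.55
position: [0.4753, -0.0231, 0.2459]
tool_rot: [2.004, 2.417, -0.0]
ft_force: [0.4, -0.1, 0.4]
grip_width: 0.0303
grasp_force: 0.0
```

```bash
python3 - <<'E'
from st import *
s,T=st(); K=cal("wrist"); im=snap("wrist","w18.png"); print(T.T@[0,0,-1])
print("bar corners",proj("wrist",[[.4654,.0331,.110],[.4872,-.0825,.110],[.476,-.0247,.11]],K).round(1))
a=im.mean(2)
for r in range(100,250,8): print(r,''.join('#' if v<45 else '.' for v in a[r,220:460:3]))
E
```

```text
31.55 [ 1.05  0.28 -1.23  1.9   0.29  1.16 -0.09] [ 0.4753 -0.0231  0.2459] yaw 100.68 z [ 0.0015 -0.0016 -1.    ] F [ 0.4 -0.1  0.4] w 0.0303 0.0
[ 0.0018476  -0.0011911   0.99999758]
bar corners [[319.8 125.7]
 [319.7 237.2]
 [319.5 184. ]]
100 ................................................#...............................
108 ................................................#...............................
116 ................................................#...............................
124 ................................##############.####.............................
132 ................................###.............#...............................
140 ................................###.............#...............................
148 ................................###............................................#
156 ................................###...........................................#.
164 ................................###...........................................#.
172 ................................###...........................................#.
180 ................................###............#................................
188 ................................###............#.............................#..
196 ................................###............#.............................#..
204 ................................###............#................................
212 ................................###............#............................#...
220 ................................###.........................................#..#
228 ................................###.............................................
236 ................................############..##................................
244 ......................##...................##...................................
```

The bar runs vertically at column ≈320, right between the fingers. Go down and grip.

{"op": "carry_out", "data": {
  "steps": [
    [[-0.04,0.03,0.8],[0,0,0]],
    [[0,0,0.8],[0,0,0]],
    [[0,0,0.8],[0,0,0]],
    [[0,0,0.8],[0,0,0]],
    [[0,0,0.62],[0,0,0]],
    [[0,0,0],[0,0,0]],
    [[0,0,0],[0,0,0]]
  ]
}}

```text
clock: 32.48
position: [0.4779, -0.025, 0.0939]
tool_rot: [2.007, 2.413, 0.001]
ft_force: [-0.3, -0.6, 0.5]
grip_width: 0.0299
grasp_force: 0.0
```

{"op": "carry_out", "data": {
  "steps": [
    [[0,0,0],[0,0,0]],
    [[0,0,0],[0,0,0]],
    [[0,0,0],[0,0,0]],
    [[0,0,0],[0,0,0]]
  ],
  "hand": 1,
  "newtons": 40
}}

```text
clock: 32.98
position: [0.4773, -0.0255, 0.0933]
tool_rot: [2.009, 2.412, -0.0]
ft_force: [-0.1, 0.5, 0.8]
grip_width: 0.0008
grasp_force: 0.0
```

```bash
python3 - <<'E'
from st import *
s,T=st(); p=s["position"]
# path: tool kept vertical, bar circles hinge, radius .22, machine yaw 10.2
mx=np.array([np.cos(np.radians(10.3)),np.sin(np.radians(10.3)),0]); 
prev=np.zeros(3)
for a in range(0,61,5):
    t=np.radians(a); d=.22*((1-np.cos(t))*mx+np.array([0,0,np.sin(t)])); l=T.T@d/.04; print(a,(l-prev).round(3),(p+d).round(4)); prev=l
E
```

```text
32.98 [ 0.83  0.5  -1.02  2.05  0.56  0.89 -0.32] [ 0.4773 -0.0255  0.0933] yaw 100.42 z [ 0.002  -0.0018 -1.    ] F [-0.1  0.5  0.8] w 0.0008 0.0
0 [0. 0. 0.] [ 0.4773 -0.0255  0.0933]
5 [-0.001  0.022 -0.479] [ 0.4781 -0.0254  0.1125]
10 [-0.001  0.063 -0.476] [ 0.4806 -0.0249  0.1315]
15 [-0.001  0.105 -0.468] [ 0.4847 -0.0242  0.1502]
20 [-0.001  0.145 -0.457] [ 0.4904 -0.0231  0.1685]
25 [-0.001  0.184 -0.443] [ 0.4976 -0.0218  0.1863]
30 [-0.001  0.222 -0.425] [ 0.5063 -0.0202  0.2033]
35 [-0.001  0.258 -0.404] [ 0.5164 -0.0184  0.2195]
40 [-0.001  0.293 -0.38 ] [ 0.5279 -0.0163  0.2347]
45 [-0.001  0.325 -0.353] [ 0.5407 -0.014   0.2489]
50 [-0.001  0.354 -0.324] [ 0.5546 -0.0115  0.2618]
55 [-0.001  0.381 -0.291] [ 0.5696 -0.0087  0.2735]
60 [-0.001  0.405 -0.257] [ 0.5855 -0.0058  0.2838]
```

{"op": "carry_out", "data": {
  "steps": [
    [[0,0,0],[0,0,0]],
    [[0,0,0],[0,0,0]],
    [[0,0,0],[0,0,0]]
  ],
  "hand": 0.35
}}

```text
clock: 33.35
position: [0.4772, -0.0254, 0.0931]
tool_rot: [2.009, 2.413, -0.0]
ft_force: [0.7, 0.8, 0.3]
grip_width: 0.0258
grasp_force: 0.0
```

```bash
python3 - <<'E'
from st import *
s,T=st(); p=s["position"]; K=cal("wrist"); im=snap("wrist","w19.png"); a=im.mean(2)
print("tcp",proj("wrist",[p, p+T@[0,0,-.019],[.4654,.0331,.110],[.4872,-.0825,.110]],K).round(1))
for r in range(20,340,7): print('%3d'%r,''.join('#' if v<30 else '+' if v<60 else '-' if v<110 else '.' for v in a[r,230:410:2]))
im2=snap("side","s3.png")
E
```

```text
33.35 [ 0.83  0.5  -1.02  2.05  0.56  0.89 -0.32] [ 0.4772 -0.0254  0.0931] yaw 100.43 z [ 0.0016 -0.0016 -1.    ] F [0.7 0.8 0.3] w 0.0258 0.0
tcp [[319.5 230.4]
 [319.6 242.3]
 [317.9 136.2]
 [318.8 325.6]]
 20 ..................................................................................--+#+---
 27 ...............................................................................----++++---
 34 .............................................................................------++++---
 41 ............................................................................------++#++---
 48 ............................................................................------++++++--
 55 ............................................................................------+++++---
 62 ............................................................................------+++++---
 69 ............................................................................------+++++---
 76 ...........................................................................------++++++---
 83 ................................
[... 2778 characters left out ...]
++++++++++++++++----+##+#####++###+
293 ##+###++#+++##+---------+--+---+-+--+--++---------+++--+---+---++++--+-+---+#+++++###+####
300 ++++#+++#++###+---++-++++--++++-++++++-+++++++-+++++-++++-++++++--+++-+----+#++##++#+##++#
307 +#++########+#+----++-----+###-.........-#######-..........+###------+++--+#+####+####+#++
314 ##++#+++##+#++++--+++-----+##+..........-#######-...........###-----+++---+#++#+###++###++
321 #+#+###+++##+########+-----##-...........#######+-----------+++-----+#########+#++##++##+#
328 +##+++#+++#+#+#######+----...............######################-----+#######+###+##+#+++#+
335 -+-+++++++++++++++++++----...............-+++++++++++++++++++++-----+++-------------------
```

The fingers closed on nothing. The pictures suggest the fingers really end about 25 mm above the reported TCP, which also explains why the driver was held only near its top. I go lower and try again.

{"op": "carry_out", "data": {
  "steps": [
    [[0,0,0.3],[0,0,0]],
    [[0,0,0.3],[0,0,0]],
    [[0,0,0],[0,0,0]],
    [[0,0,0],[0,0,0]]
  ]
}}

```text
clock: 33.95
position: [0.4772, -0.0251, 0.0689]
tool_rot: [2.009, 2.413, -0.0]
ft_force: [1.0, 0.2, -0.1]
grip_width: 0.0297
grasp_force: 0.0
```

{"op": "carry_out", "data": {
  "steps": [
    [[0,0,0],[0,0,0]],
    [[0,0,0],[0,0,0]],
    [[0,0,0],[0,0,0]],
    [[0,0,0],[0,0,0]]
  ],
  "hand": 1,
  "newtons": 40
}}

```text
clock: 34.45
position: [0.4771, -0.0256, 0.0693]
tool_rot: [2.009, 2.412, -0.001]
ft_force: [-1.4, 0.8, 3.3]
grip_width: 0.0088
grasp_force: 40.0
```

{"op": "carry_out", "data": {
  "steps": [
    [[0,0,0],[0,0,0]],
    [[0,0,0],[0,0,0]],
    [[0,0,0.15],[0,0,0]],
    [[0,0,0],[0,0,0]]
  ],
  "hand": 0.45
}}

```text
clock: 34.95
position: [0.4768, -0.0254, 0.0625]
tool_rot: [2.009, 2.413, -0.001]
ft_force: [0.1, 0.4, -0.1]
grip_width: 0.025
grasp_force: 0.0
```

{"op": "carry_out", "data": {
  "steps": [
    [[0,0,0],[0,0,0]],
    [[0,0,0],[0,0,0]],
    [[0,0,0],[0,0,0]],
    [[0,0,0],[0,0,0]]
  ],
  "hand": 1,
  "newtons": 40
}}

```text
clock: 35.45
position: [0.4771, -0.0254, 0.0631]
tool_rot: [2.009, 2.413, -0.001]
ft_force: [-1.1, 0.3, 1.2]
grip_width: 0.0086
grasp_force: 40.0
```

{"op": "carry_out", "data": {
  "steps": [
    [[0,0.011,-0.24],[0,0,0]],
    [[0,0.011,-0.24],[0,0,0]],
    [[0,0,0],[0,0,0]],
    [[0,0,0],[0,0,0]]
  ]
}}

```text
clock: 35.95
position: [0.4779, -0.0253, 0.0823]
tool_rot: [2.009, 2.412, -0.0]
ft_force: [0.9, 0.7, -2.9]
grip_width: 0.0089
grasp_force: 40.0
```

```bash
python3 - <<'E'
from st import *
s,T=st(); p=s["position"]; K=cal("wrist"); im=snap("wrist","w20.png"); a=im.mean(2)
for r in range(100,345,8): print('%3d'%r,''.join('#' if v<30 else '+' if v<60 else '-' if v<110 else '.' for v in a[r,230:410:2]))
snap("side","s4.png"); A=cv2.imread("pics/s3.png").astype(int);B=cv2.imread("pics/s4.png").astype(int)
for n in ("s3","s4"):
    pass
o=manip.outline_of("side","cover"); print([(q["score"],q["location"]) for q in o[:2]])
E
```

```text
35.95 [ 0.81  0.52 -1.    2.06  0.58  0.87 -0.34] [ 0.4779 -0.0253  0.0823] yaw 100.42 z [ 0.0017 -0.0017 -1.    ] F [ 0.9  0.7 -2.9] w 0.0089 40.0
100 ............................................................................------++++-+--
108 ............................................................................------++++-+--
116 ...........................................................................-------+++++---
124 ..............................................------------------------------------+++++---
132 ........................................##++++++++++#++++++++++#++++++++++++++++++++++++++
140 .......................................-#+++++++++++++++++++++++++++++#+++++++++++++#+++++
148 .......................................++++++++++#+----------------------------++##++++---
156 ...................................----+##+++++++#---------------.---------------+++++----
164 --------------.--...---..--------------++++++++###+-----------------------------+++++-----
172 -..---------.--------------------------+##########------------------------------+++++-----
18
[... 1341 characters left out ...]
#+++###++++++#+++++###---------------------------++#+###++++#+##+++#++++++++#+##+
300 +#++#+#++++++###+++++++++##++++-----+++-+-+++--++---------+++++#+##++++#++#+#+++#+#+++##++
308 #+++##+++++++++#+#++++#+#++++#++-----############+#+#-----+#++#++##+##++#+#+#+#++#+#+####+
316 #+#+#+#+#+++##++####++++##+##+#+-----############-+++-----++#+++###+++#+#+++++#+#+#+++++##
324 #++#++######++#++#++#+#++###++####---++-#########--++--+##+##++#+++++++#+++###++##+##+#+++
332 #+++++#+++++#+++#+#+#++++++++++###+-....+########....-------------------------------------
340 ------------------------------------------------------------------------------------------
[(0.69, [300.2, 186.4]), (0.59, [293.1, 197.2])]
```

Load of about 3 N: the cover is coming up. I follow the arc.

{"op": "carry_out", "data": {
  "steps": [
    [[0,0.063,-0.476],[0,0,0]],
    [[0,0.105,-0.468],[0,0,0]],
    [[0,0.145,-0.457],[0,0,0]],
    [[0,0.184,-0.443],[0,0,0]],
    [[0,0.222,-0.425],[0,0,0]],
    [[0,0,0],[0,0,0]],
    [[0,0,0],[0,0,0]]
  ]
}}

```text
clock: 36.98
position: [0.5051, -0.0204, 0.1737]
tool_rot: [2.009, 2.413, -0.004]
ft_force: [-4.8, -2.4, -1.9]
grip_width: 0.0083
grasp_force: 40.0
```

{"op": "carry_out", "data": {
  "steps": [
    [[0,0.258,-0.404],[0,0,0]],
    [[0,0.293,-0.38],[0,0,0]],
    [[0,0.325,-0.353],[0,0,0]],
    [[0,0.354,-0.324],[0,0,0]],
    [[0,0,0],[0,0,0]]
  ]
}}

```text
clock: 37.6
position: [0.5525, -0.0118, 0.2338]
tool_rot: [2.01, 2.413, -0.009]
ft_force: [-14.5, -5.5, 14.3]
grip_width: 0.0088
grasp_force: 40.0
```

{"op": "carry_out", "data": {
  "steps": [
    [[0,0.381,-0.291],[0,0,0]],
    [[0,0.405,-0.257],[0,0,0]],
    [[0,0,0],[0,0,0]],
    [[0,0,0],[0,0,0]],
    [[0,0,0],[0,0,0]]
  ]
}}

```text
clock: 38.22
position: [0.585, -0.0059, 0.256]
tool_rot: [2.009, 2.411, -0.003]
ft_force: [-8.2, -3.6, 10.9]
grip_width: 0.0088
grasp_force: 40.0
```

```bash
python3 - <<'E'
from st import *
s,T=st(); p=s["position"]; K=cal("wrist"); im=snap("wrist","w21.png"); a=im.mean(2)
print("angle from z",np.degrees(np.arcsin((p[2]-.0631)/.22)),"from x",np.degrees(np.arccos(1-((p[0]-.4771)*.984+(p[1]+.0254)*.179)/.22)))
for r in range(100,345,8): print('%3d'%r,''.join('#' if v<30 else '+' if v<60 else '-' if v<110 else '.' for v in a[r,230:410:2]))
m=snap("side","s5.png")
for n in ("cover","cover_handle","driver_grip"):
    o=manip.outline_of("side",n); print(n,[(q["score"],q["location"],q["mask"].sum()) for q in o[:2]])
o=manip.outline_of("top","driver_grip")
E
```

```text
38.23 [ 0.75  0.5  -1.08  1.64  0.46  1.28 -0.23] [ 0.585  -0.0059  0.256 ] yaw 100.4 z [ 0.0017 -0.004  -1.    ] F [-8.2 -3.6 10.9] w 0.0088 40.0
angle from z 61.2534321121853 from x 59.903334774014766
100 .......................-----...............................-----..........................
108 .......................-----...............................-++#+..........................
116 .......................-----.....................-----------++#+..........................
124 .......................-----...................--+++#################+....................
132 .......................------...........##++++++#####+################+...................
140 .......................------.........-+#+++++++##############+-..........................
148 ........................---------------+#++++++###-------------..........................+
156 ..........-----........----------------++++++++++#----------+++.........................-+
164 ---------------........-+++++++++------++##+++++##----------+##.........................++
172 ----------------.......-+++++++++-----
[... 1501 characters left out ...]
+++++++++++#-----+--------+---------+--+++++++++#+#++++++#+++++#++#++++
308 #+++++##+++++#+#++++++++++++++++-----############+#++-----+###+++++++#++++##++++##+#+++++#
316 ++++#++#+++++++++++#+###++#+++++-----############-+##-----#++#++##+++###++++++++++++++++++
324 #+++#++++++#++#+#+#+++#+++#+#+#+##---++-+########--++--+###++++###+++++#++++#+#++##++#+++#
332 +###+++++#++##+#+###++++#++++++###--....+########..+#-------------------------------------
340 ------------------------------------------------------------------------------------------
cover []
cover_handle [(0.68, [288.9, 169.2], np.int64(934)), (0.48, [293.7, 195.8], np.int64(5420))]
driver_grip [(0.51, [334.5, 264.9], np.int64(343))]
```

Cover at about 60°, with the bar steady in the grip. I check the height of the bar relative to the grasp point.

```bash
python3 - <<'E'
from st import *
s,T=st(); p=s["position"]; K=cal("wrist"); Kt=(K[0],K[1],T.T@(K[2]-p),T.T@K[3])
def arm(fn,cols,r0,r1):
    a=cv2.imread("pics/"+fn).mean(2)
    out=[]
    for c in cols:
        r=np.nonzero(a[r0:r1,c]<75)[0]+r0
        out.append((r.min(),r.max()))
    return out
def bar(fn,rows):
    a=cv2.imread("pics/"+fn).mean(2); return [(lambda q:(q.min(),q.max()))(np.nonzero(a[r,300:340]<75)[0]+300) for r in rows]
print("w18",arm("w18.png",(335,345),105,145),bar("w18.png",(150,165,200,215)))
print("w19",arm("w19.png",(335,345),105,160),bar("w19.png",(170,200,230,240)))
print("w20",arm("w20.png",(335,345),105,165),bar("w20.png",(170,200,220,240)))
print("w21",bar("w21.png",(170,200,215,232)))
# bar in tool frame: width w px at row r, tool y~0 -> predicted width for bar at tool height z
for z in(-.019,-.03,-.04,-.047,-.055):
    w=[]
    for x in (.01,.02,.03): 
        q=proj("wrist",[[x,-.005,z],[x,.005,z]],Kt); w.append((q[0,1].round(),(q[1,0]-q[0,0]).round(1)))
    print(z,w)
im=manip.get_image("top")
o=manip.outline_of("top","driver_grip"); print([(q["score"],q["location"]) for q in o[:2]])
E
```

```text
38.52 [ 0.75  0.5  -1.08  1.64  0.46  1.28 -0.23] [ 0.585 -0.006  0.256] yaw 100.4 z [ 0.0017 -0.004  -1.    ] F [-8.3 -3.4 12.1] w 0.0084 40.0
w18 [(np.int64(118), np.int64(128)), (np.int64(118), np.int64(128))] [(np.int64(315), np.int64(325)), (np.int64(315), np.int64(325)), (np.int64(315), np.int64(324)), (np.int64(316), np.int64(323))]
w19 [(np.int64(122), np.int64(141)), (np.int64(122), np.int64(141))] [(np.int64(309), np.int64(328)), (np.int64(309), np.int64(327)), (np.int64(310), np.int64(327)), (np.int64(310), np.int64(327))]
w20 [(np.int64(125), np.int64(148)), (np.int64(125), np.int64(148))] [(np.int64(308), np.int64(330)), (np.int64(308), np.int64(329)), (np.int64(308), np.int64(329)), (np.int64(306), np.int64(331))]
w21 [(np.int64(308), np.int64(329)), (np.int64(308), np.int64(329)), (np.int64(309), np.int64(329)), (np.int64(309), np.int64(328))]
-0.019 [(np.float64(226.0), np.float64(17.8)), (np.float64(209.0), np.float64(18.0)), (np.float64(192.0), np.float64(18.3))]
-0.03 [(np.float64(233.0), np.float64(18.8)), (np.float64(215.0), np.float64(19.2)), (np.float64(197.0), np.float64(19.5))]
-0.04 [(np.float64(241.0), np.float64(20.0)), (np.float64(222.0), np.float64(20.3)), (np.float64(202.0), np.float64(20.7))]
-0.047 [(np.float64(246.0), np.float64(20.8)), (np.float64(227.0), np.float64(21.2)), (np.float64(206.0), np.float64(21.6))]
-0.055 [(np.float64(253.0), np.float64(21.9)), (np.float64(233.0), np.float64(22.3)), (np.float64(212.0), np.float64(22.8))]
[(0.53, [232.9, 212.2])]
```

{"op": "carry_out", "data": {
  "steps": [
    [[0,-0.01,-0.02],[0,0,0]],
    [[0,-0.01,-0.01],[0,0,0]],
    [[0,0,0],[0,0,0]],
    [[0,0,0],[0,0,0]],
    [[0,0,0],[0,0,0]],
    [[0,0,0],[0,0,0]]
  ]
}}

```text
clock: 39.38
position: [0.5845, -0.006, 0.2557]
tool_rot: [2.009, 2.411, -0.002]
ft_force: [-5.3, -4.0, 6.9]
grip_width: 0.0092
grasp_force: 40.0
```

```bash
python3 - <<'E'
from st import *
s,T=st(); p=s["position"]; print("angle from z",np.degrees(np.arcsin((p[2]-.0631)/.22)),"from x",np.degrees(np.arccos(1-((p[0]-.4771)*.984+(p[1]+.0254)*.179)/.22)))
print(manip.close_job())
E
```

```text
39.38 [ 0.75  0.5  -1.08  1.64  0.46  1.28 -0.23] [ 0.5845 -0.006   0.2557] yaw 100.4 z [ 0.0016 -0.0029 -1.    ] F [-5.3 -4.   6.9] w 0.0092 40.0
angle from z 61.094862694728626 from x 59.73259849077313
the job is handed in; nothing more can be done
None
```

I handed the job in at 39.4 s with the screw turned to its stop, the driver hanging back in its stand and the cover held by its handle at about 60°. The hand-in returned no verdict; my one doubt is the handle's distance from the reported grasp point, about 27 mm (limit 35).

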